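# Shut the bench screen's draught flap with the hook pole

## Robot

A 6-joint arm with a two-finger parallel gripper is mounted at the origin on the work surface. World frame = base frame: x ahead of the robot, y to its left, z up, the work surface at z = 0. Lengths are in m, angles in rad, forces in N, time in s.
With the tool pointing down it reaches from about 0.35 to 0.725 m from the base axis. Payload 4.3 kg.
Tool frame: the origin (TCP) lies midway between the tips of the shut fingers; the grasp point (between the pads) lies 19 mm behind it; z points along the fingers, x is the direction in which the jaws open and shut, and the axes are right-handed (so a half turn about z gives the same grasp; the last joint's range is limited). The gripper opens to 85 mm and grips with 20 to 120 N. Pads are 22 mm wide; open, the fingers measure 114 mm over their backs; the gripper's body (76 mm by 85 mm) begins 54 mm behind the grasp point. The pads swing forward as they close: fully open they stand 13 mm farther back than shut.
Start: joints at [1.106, 0.377, 0.081, 1.274, 0, 1.46], TCP at [0.2, 0.539, 0.231] pointing down, gripper open.
Joint ranges: [-2.72, 2.72], [-0.84, 1.66], [-1.02, 1.22], [-1.77, 2.12], [-1.37, 1.28], [-3.14, 3.14]. Speed limits (rad/s): [2.57, 2.57, 3.14, 3.14, 3.14, 3.14].

## Interface

Orientations are given as a rotation vector (axis times angle).
In Python, from cell import robot gives the robot as it stands.
- The arm moves only by the tool carry_out, never from a script. Its argument "targets" is a list of rows, each an object of numbers: "dx", "dy", "dz": the shift along the tool's x, y, z in m; "twist": the turn about the tool's z in degrees; "hand": the closure, from 0 (fully open) to 1 (shut). In form: [{"dx": .., "dy": .., "dz": .., "twist": .., "hand": ..}, ...]. A call has 1 to 5 rows; each row shifts and turns the commanded pose from where the row before left it, along the tool's axes as they then stand; what a row does not reach is not made up. A row lasts 1/12 s, in which the tool goes at most 41.7 mm and 7.16 degrees, less where a joint would pass 70% of its speed; a pose out of reach is approached as far as the arm can. A call with a gripper value outside its range is refused whole. The fingers move at their own pace and stop on an object; "squeeze" is the grip in N (left out, the last holds). Time passes only in rows, so rows that do not move let the fingers close. It gives the time, the measured TCP pose, the force and the opening at its end, in the units of the state.
- robot.read_state(): the state, without advancing time (a new reading comes with each control period).
- robot.capture(name): name is "scene" or "side" or "wrist"; returns the picture (420x560x3 uint8, blue, green, red); there is no depth.
- robot.get_calibration(name): a dict with "camera_matrix" (3x3 intrinsics, pixels), "R" (3x3) and "t" (3): a world point X has camera coordinates R X + t. Camera axes: x right, y down, z forward; pixel columns grow to the right and rows downward; lengths in m; the calibration is good to about 2 mm. A picture is of the moment at which its call begins: read the wrist's pose just before it. get_calibration takes no time and is no camera call; for the wrist camera it gives the pose at the moment of the call.
- robot.hand_in(): hands the job in, once; it reports no verdict.
The state is a dict: "time": time; "joint_pos": joint angles; "joint_vel": joint speeds; "joint_torque": joint torques, N m; "tcp_pos": TCP position; "ee_rot": TCP orientation; "contact_force": force on the tool from outside, world axes, zero at the start; "wrist_torque": the same for the moment, N m; "width": finger opening in m.
Only numpy, scipy, OpenCV 4.12 (cv2) and the standard library are available. Lean on these libraries where they do the work, as an engineer would, in place of code of your own. Each camera call takes 0.05 s, during which the arm holds its last target.

## Task

Pick up the hook pole, put its hook through the ring eye on top of the open draught flap, pull the flap fully shut with it until the spring catch snaps in, and keep a steady pull of about 15 N on the eye for a second so that it sits firmly on its rubber buffers; never let it rise near 30 N, the eye would bend, and touch the flap with the pole only. Then unhook the pole and lay it flat on the bench without dropping it, leaving the flap shut and the bottle, the bin and the cup where they are.

Things in the scene. Friction and masses are not known exactly. Their poses are not given: they have to be found in the camera images.
- pole_grip (a point): place to grip the loose hook pole: centre of the handle's cross-section, within 10 mm of the centre of mass. Pale wooden handle bar 20 mm wide (y), 30 tall (z), 160 long (x -90 to +70 mm from here); then a steel rod 8 mm thick on along +x, level with this point, to x = 172 mm, where it bends sideways to +y into the hook. x runs from handle to hook, z up. Lies on the bench
- hook (a point): middle of the pole's hook: a level, straight, round-ended steel finger 8 mm thick pointing to the pole's +y (left seen from the handle), slanted 9 degrees back toward the handle. It runs from x, y = (172, 0) to (165, 45) mm of pole_grip, same height; this point is at (168.5, 22.5). Axes as the pole's
- eye (a point): centre of the steel ring eye on the middle of the flap's top edge, 170 mm from the hinge. 7 mm bar, hole 26 mm across; the hole's axis is y (parallel to the hinge), so the finger goes in sideways, level, from the right (-y). z points from hinge to eye. The flap's top is 21 mm below. The flap swings freely round the finger. Bends at a load over 30 N; moving the flap takes about 3 N, the catch 8 to 11 N
- flap (a joint): lean of the flap, rad: 0 upright, grows as its top leans away from the robot, to 0.75; starts 0.4 to 0.6. Hinged at its bottom edge, stiff, stays where left. It comes home on two rubber buffers, which are adjustable with the catch: fully shut lies anywhere from -0.06 to +0.06. From 0.08 before that a spring catch on the left post resists, up to about 8 to 11 N; 0.03 before home it snaps in and holds
- screen: fixed screen carrying the flap: 2 aluminium posts 30 x 30 x 303 mm centred at y = -147, +147 mm, no bar across the top, fixed panel below to 122 mm; white extraction unit behind (x 170 to 300, 150 tall, 30 mm stub pipe on it). Origin on the bench midway between the posts; x square to the upright flap, away from the robot; y left. Hinge along y at x = 0, z = 130 mm; eye of the upright flap at x = y = 0, z = 300 mm
- pane: the moving flap with its eye: grey panel 232 mm wide (y), 8 thick, 141 tall; origin mid-hinge, 130 mm above the bench; z up along the panel (eye at z = 170 mm), y along the hinge to the left
- pole: the whole hook pole, 130 to 210 g; origin in the handle's underside, 15 mm below pole_grip, same axes
- bottle: bystander: white plastic bottle, 60 mm across and 160 mm tall, on the left; origin at its foot
- bin: bystander: open grey parts bin 110 x 100 x 55 mm, at the left, nearer the robot; origin under its middle
- cup: bystander: orange-brown pen cup 74 mm across and 100 mm tall, at the right; origin at its foot

How it is judged:
On the way, in this order (a step that is already met when the one before it is completed fails the run):
1. the hook is through the ring eye while the flap is still open (x of hook in the frame of eye between -0.015 and 0.015 m and y of hook in the frame of eye between -0.017 and 0.017 m and z of hook in the frame of eye between -0.015 and 0.015 m and value of joint flap above 0.25 rad), for 0.1 s.
2. with the hook in the eye the flap is fully shut and held on its buffers by a steady pull (x of hook in the frame of eye between -0.015 and 0.015 m and y of hook in the frame of eye between -0.017 and 0.017 m and z of hook in the frame of eye between -0.015 and 0.015 m and value of joint flap below 0.08 rad and contact force between pole and pane between 11.5 and 19 N), for 0.4 s.
At the end, for the whole second after the job is handed in: The flap is still shut on its buffers (lean below 0.08 rad), the pole lies flat on the bench (grip centre under 22 mm high, level within 0.12 rad), at rest, released and not leaning on the screen or flap (value of joint flap below 0.08 rad and height (world z) of pole_grip below 0.022 m and angle between pole_grip's own x axis and vertical between 1.45 and 1.69 rad and linear speed of pole below 0.02 m/s and contact force between pole and screen below 0.1 N and contact force between pole and the fingers below 0.05 N); the robot touches nothing.
It fails at once if the eye or flap is loaded with more than 30 N by the pole (contact force between pole and pane above 30 N).
It fails at once if the robot itself touches the flap (contact force between any of the arm, the fingers and pane above 1 N).
It fails at once if the pole is dropped (height (world z) of pole_grip above 0.05 m and contact force between pole and the fingers below 0.01 N and linear speed of pole above 0.4 m/s).
It fails at once if the bottle, the bin or the cup is moved or tipped (distance of any of bottle, bin, cup from where it was at the start of the episode above 0.03 m or angle between any of bottle, bin, cup's own z axis and vertical above 0.4 rad).
It also fails if it takes over 72 s, if anything falls off the work surface, if the arm or the gripper's body presses on something with over 40 N, if the wrist force passes 120 N, or if a joint passes its speed limit or range.

## Working session

There is one attempt and no reset: what is moved stays moved. The work goes in short steps, Python scripts to look and compute and a tool call to move; the robot and the scene stay as the last step left them, time stands still between calls to the robot, and variables do not carry over. Pictures are saved under pics/ and viewed, and the job is handed in when it is done.

Besides the shell and the picture viewer there is one more tool, called as name(argument=value, ...), one argument or row to a line, values as JSON. carry_out: Moves the arm, as the interface text tells. Its arguments: {"type":"object","properties":{"targets":{"type":"array","items":{"type":"object","properties":{"dx":{"type":"number"},"dy":{"type":"number"},"dz":{"type":"number"},"twist":{"type":"number"},"hand":{"type":"number"}}}},"squeeze":{"type":"number"}},"required":["targets"]}

```bash
ls; mkdir -p pics
python3 - <<'E'
from cell import robot
import cv2
s=robot.read_state();print({k:s[k] for k in ('time','tcp_pos','ee_rot','contact_force','width')})
for n in('scene','side','wrist'):
    c=robot.get_calibration(n);print(n,c)
    cv2.imwrite(f'pics/{n}0.png',robot.capture(n))
E
```

```text
pics
{'time': 0.0, 'tcp_pos': array([0.19946507, 0.53858087, 0.23033877]), 'ee_rot': array([ 2.57778908,  1.79394531, -0.00289348]), 'contact_force': array([-0.04077187,  0.1150233 , -0.63468712]), 'width': 0.08549931995312689}
scene {'camera_matrix': array([[502.13910084,   0.        , 282.80705062],
       [  0.        , 502.13910084, 200.80772198],
       [  0.        ,   0.        ,   1.        ]]), 'R': array([[-0.72579906,  0.68790564, -0.00124946],
       [ 0.59295336,  0.62469344, -0.50809882],
       [-0.34874352, -0.36951852, -0.86129787]]), 't': array([ 0.41023205, -0.18299246,  1.84467847])}
side {'camera_matrix': array([[544.5559445 ,   0.        , 275.27983061],
       [  0.        , 544.5559445 , 208.43405741],
       [  0.        ,   0.        ,   1.        ]]), 'R': array([[ 0.91125564, -0.41130766,  0.02095635],
       [-0.25003249, -0.59294861, -0.76543824],
       [ 0.32725665,  0.69227014, -0.64316804]]), 't': array([-0.45385868,  0.26170878,  1.55787589])}
wrist {'camera_matrix': array([[376.21099041,   0.        , 273.96121291],
       [  0.        , 376.21099041, 214.69788703],
       [  0.        ,   0.        ,   1.        ]]), 'R': array([[ 0.34704692,  0.93784481, -0.00235498],
       [ 0.88936154, -0.3283068 ,  0.31819915],
       [ 0.29764826, -0.11252446, -0.94802097]]), 't': array([-0.57357954, -0.04238374,  0.38082451])}
```

View pics/scene0.png

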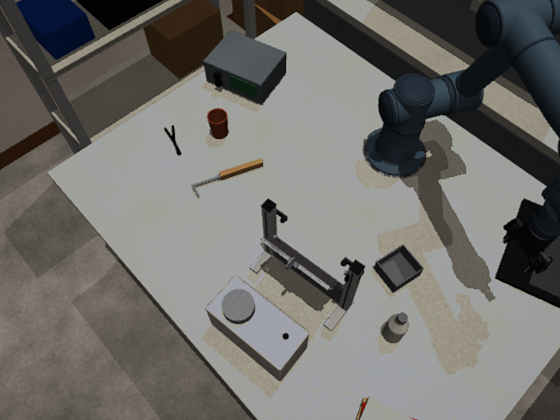

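View pics/side0.png

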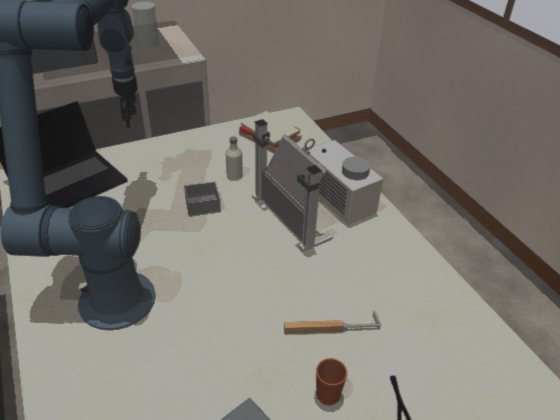

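View pics/wrist0.png

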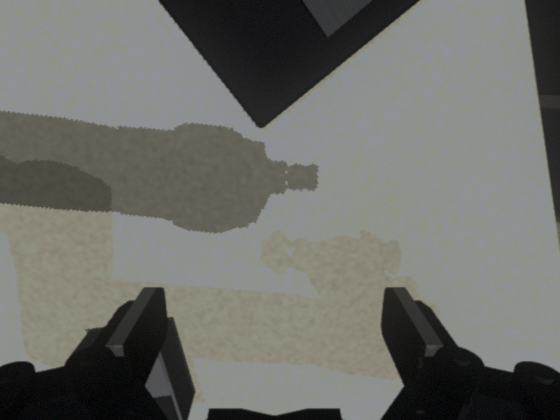

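The scene view shows the pole (handle 262,162 to hook 192,187), the screen (posts at 268,205 and 352,270) and the cup at (218,123). The side view shows the pole at (285–380, 326) and the eye near (309,145). I'll zoom in on these.

```bash
cat > h.py <<'E'
import numpy as np,cv2
from scipy.optimize import least_squares
from scipy.spatial.transform import Rotation as Ro
from cell import robot
def cal(n):
    c=robot.get_calibration(n);return tuple(np.array(c[k],float) for k in('camera_matrix','R','t'))
def proj(c,X):
    K,R,t=c;X=np.atleast_2d(X);p=(X@R.T+t)@K.T;return p[:,:2]/p[:,2:]
def plane(c,uv,z):
    K,R,t=c;d=R.T@np.linalg.inv(K)@np.array([*uv,1.]);o=-R.T@t;return o+d*(z-o[2])/d[2]
def tri(cs,uvs):
    f=lambda X:np.concatenate([proj(c,X)[0]-u for c,u in zip(cs,uvs)])
    r=least_squares(f,[.5,0,.2]);return r.x,r.fun
def crop(img,x0,y0,x1,y1,s,name,grid=None):
    im=cv2.resize(img[y0:y1,x0:x1],None,fx=s,fy=s,interpolation=cv2.INTER_CUBIC)
    for g in range((x0//10+1)*10,x1,10): cv2.putText(im,str(g),(int((g+.5-x0)*s),8),0,.3,(0,255,0),1);cv2.line(im,(int((g+.5-x0)*s),10),(int((g+.5-x0)*s),15),(0,255,0),1)
    for g in range((y0//10+1)*10,y1,10): cv2.putText(im,str(g),(0,int((g+.5-y0)*s)),0,.3,(0,255,0),1);cv2.line(im,(20,int((g+.5-y0)*s)),(26,int((g+.5-y0)*s)),(0,255,0),1)
    cv2.imwrite(name,im)
E
python3 - <<'E'
from h import *
a=cv2.imread('pics/scene0.png');b=cv2.imread('pics/side0.png')
crop(a,180,145,280,215,8,'pics/a1.png');crop(b,275,295,395,345,6,'pics/b1.png')
crop(a,245,190,375,315,5-.4,'pics/a2.png');crop(b,240,110,350,260,4,'pics/b2.png')
E
```

```text
(no output)
```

View pics/a1.png

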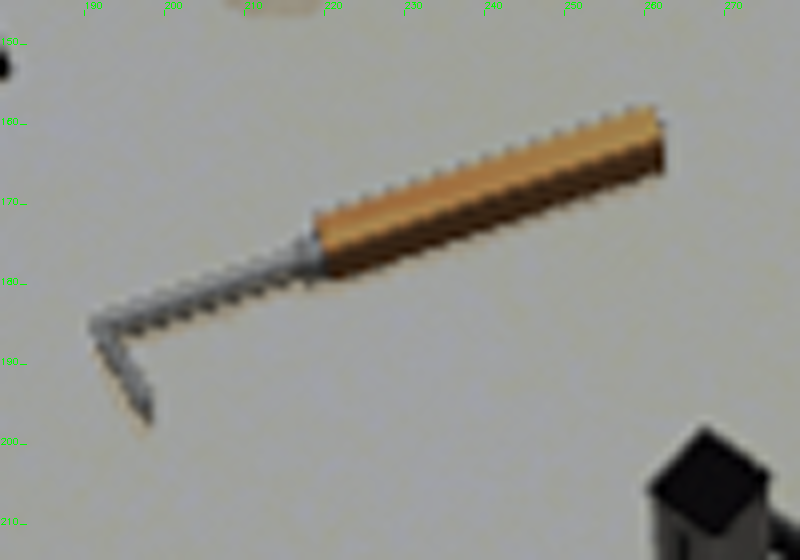

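View pics/b1.png

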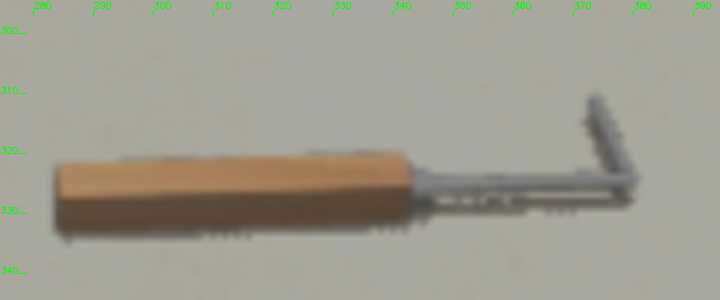

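View pics/a2.png

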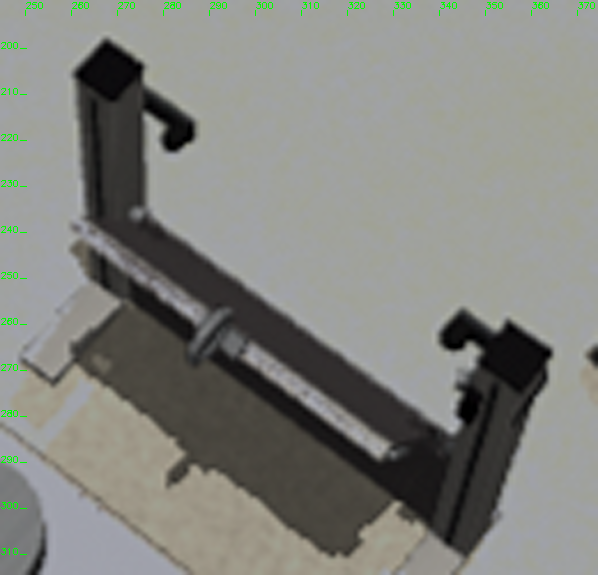

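View pics/b2.png

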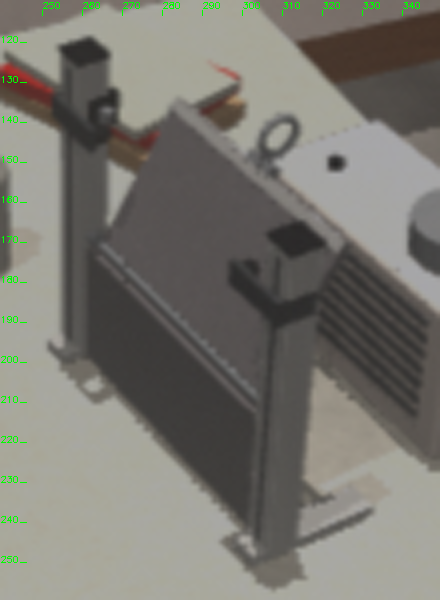

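```bash
cat > fit.py <<'E'
from h import *
cs,cd=cal('scene'),cal('side')
def P(p,q): # local->world planar
    x,y,a=p;q=np.array(q,float);c,s=np.cos(a),np.sin(a)
    return np.c_[x+c*q[:,0]-s*q[:,1],y+s*q[:,0]+c*q[:,1],q[:,2]]
hl=[[-.09,-.01,.03],[-.09,.01,.03],[.07,-.01,.03],[.07,.01,.03],[.172,0,.015],[.165,.045,.015]]
us=np.array([[261.4,157.9],[262.2,162.4],[218.9,171.1],[219.8,175.8],[192,185.8],[198.3,197]])
ud=np.array([[284.2,327.3],[284.2,321.7],[343,325.7],[342.5,319.8],[380,325],[373.7,310.7]])
f=lambda p:np.r_[(proj(cs,P(p,hl))-us).ravel(),(proj(cd,P(p,hl))-ud).ravel()]
r=least_squares(f,[.5,-.4,0],loss='soft_l1');print('pole',r.x,np.degrees(r.x[2]));print(f(r.x).reshape(-1,2).round(1).tolist())
def S(p):
    s,c=np.sin(p[3]),np.cos(p[3])
    return P(p[:3],[[0,-.147,.303],[0,.147,.303],[.170*s,0,.13+.17*c],[.149*s,-.116,.13+.149*c],[.149*s,.116,.13+.149*c]])
us2=np.array([[268,204.7],[356.5,266.7],[290.2,261.9],[263,240],[329.7,288.4]])
ud2=np.array([[313.5,169.25],[260.5,122.25],[309,144.25],[325,170.5],[284,135.7]])
g=lambda p:np.r_[(proj(cs,S(p))-us2).ravel(),(proj(cd,S(p))-ud2).ravel()]
r2=least_squares(g,[.6,0,0,.5],loss='soft_l1');print('screen',r2.x,np.degrees(r2.x[2:]));print(g(r2.x).reshape(-1,2).round(1).tolist())
print('eye tri',tri([cs,cd],[us2[2],ud2[2]]),'model',S(r2.x)[2])
print('cup',plane(cd,(329,400),0),plane(cs,(218,132),0),'bin',plane(cd,(202,205),0),'bottle',plane(cd,(234,178),0))
E
python3 fit.py
```

```text
pole [ 0.47694821 -0.32202227 -0.36596101] -20.968021511212644
[[-0.5, -0.3], [0.8, -0.5], [-0.5, 0.8], [0.5, 0.5], [0.1, 0.0], [-0.4, -1.6], [0.3, 0.1], [-0.3, -0.3], [0.6, -0.3], [0.0, -0.3], [-0.6, -0.4], [-0.0, 1.1]]
screen [0.58266459 0.1296318  0.13865469 0.53807056] [ 7.94432873 30.82917194]
[[0.7, -0.0], [0.9, -0.1], [0.9, 0.4], [-2.8, -2.2], [-1.0, -0.5], [-0.1, -0.0], [-0.3, 0.3], [-0.6, -0.2], [2.3, -1.9], [1.0, -3.1]]
eye tri (array([0.66985251, 0.13925069, 0.2763321 ]), array([ 0.01589176, -0.00335747,  0.01887749,  0.00352507])) model [0.66895009 0.14167296 0.27597884]
cup [ 0.40738803 -0.52014144  0.        ] [ 4.13754997e-01 -5.14489693e-01  2.22044605e-16] bin [0.35892861 0.31011753 0.        ] bottle [0.51704834 0.41307911 0.        ]
```

carry_out(
  targets=[
    {"dx": -0.029, "dy": 0.0268},
    {"dx": -0.029, "dy": 0.0268},
    {"dx": -0.029, "dy": 0.0268},
    {"dx": -0.029, "dy": 0.0268},
    {"dx": -0.029, "dy": 0.0268},
  ],
)

```text
invalid input
```

carry_out(
  targets=[
    {"dx": -0.029, "dy": 0.0268},
    {"dx": -0.029, "dy": 0.0268},
    {"dx": -0.029, "dy": 0.0268},
    {"dx": -0.029, "dy": 0.0268},
    {"dx": -0.029, "dy": 0.0268},
  ],
)

```text
invalid input
```

```bash
cat >> h.py <<'E'
def go(T,yaw=None):
    "T: world TCP target; yaw: desired pole yaw (tool y dir) deg"
    s=robot.read_state();R=Ro.from_rotvec(s['ee_rot']).as_matrix()
    y=np.degrees(np.arctan2(R[1,1],R[0,1]));d=R.T@(np.array(T)-s['tcp_pos'])
    print('t',round(s['time'],2),'tcp',s['tcp_pos'].round(4),'tooly yaw',y.round(2),'z',R[:,2].round(3),'F',s['contact_force'].round(2),'w',round(s['width'],4))
    print('d',d.round(4),'n rows',(np.linalg.norm(d)/.0417).round(1),'twist',None if yaw is None else round(y-yaw,2))
E
python3 -c "
from h import *
go([.477,-.322,.20],-20.97)"
```

```text
t 0.15 tcp [0.1995 0.5387 0.2306] tooly yaw -20.33 z [-0.001 -0.001 -1.   ] F [-0.21 -0.55 -0.2 ] w 0.0851
d [-0.7107  0.5592  0.0316] n rows 21.7 twist 0.64
```

carry_out(
  targets=[
    {"dx": -0.029, "dy": 0.0268, "dz": 0, "twist": 0, "hand": 0},
    {"dx": -0.029, "dy": 0.0268, "dz": 0, "twist": 0, "hand": 0},
    {"dx": -0.029, "dy": 0.0268, "dz": 0, "twist": 0, "hand": 0},
    {"dx": -0.029, "dy": 0.0268, "dz": 0, "twist": 0, "hand": 0},
    {"dx": -0.029, "dy": 0.0268, "dz": 0, "twist": 0, "hand": 0},
  ],
)

```text
time: 0.57
tcp_pos: [0.2751, 0.3549, 0.231]
ee_rot: [2.578, 1.796, -0.001]
contact_force: [0.3, -0.4, -0.2]
width: 0.0851
```

carry_out(
  targets=[
    {"dx": -0.029, "dy": 0.0268, "dz": 0, "twist": 0, "hand": 0},
    {"dx": -0.029, "dy": 0.0268, "dz": 0, "twist": 0, "hand": 0},
    {"dx": -0.029, "dy": 0.0268, "dz": 0, "twist": 0, "hand": 0},
    {"dx": -0.029, "dy": 0.0268, "dz": 0, "twist": 0, "hand": 0},
    {"dx": -0.029, "dy": 0.0268, "dz": 0, "twist": 0, "hand": 0},
  ],
)

```text
time: 0.98
tcp_pos: [0.3503, 0.1724, 0.2313]
ee_rot: [-2.578, -1.795, -0.0]
contact_force: [1.5, -0.8, -0.1]
width: 0.0854
```

```bash
python3 -c "
from h import *
go([.477,-.322,.15],-20.97)"
```

```text
t 0.98 tcp [0.3503 0.1724 0.2313] tooly yaw -20.3 z [ 0.  0. -1.] F [ 1.49 -0.82 -0.09] w 0.0854
d [-0.4197  0.2903  0.0812] n rows 12.4 twist 0.67
```

carry_out(
  targets=[
    {"dx": -0.032, "dy": 0.022, "dz": 0.003, "twist": 0, "hand": 0},
    {"dx": -0.032, "dy": 0.022, "dz": 0.003, "twist": 0, "hand": 0},
    {"dx": -0.032, "dy": 0.022, "dz": 0.006, "twist": 0, "hand": 0},
    {"dx": -0.032, "dy": 0.022, "dz": 0.006, "twist": 0, "hand": 0},
    {"dx": -0.032, "dy": 0.022, "dz": 0.006, "twist": 0, "hand": 0},
  ],
)

```text
time: 1.4
tcp_pos: [0.3978, -0.016, 0.2071]
ee_rot: [2.579, 1.794, 0.001]
contact_force: [-0.0, 0.1, 0.6]
width: 0.0854
```

carry_out(
  targets=[
    {"dx": -0.032, "dy": 0.022, "dz": 0.007, "twist": 0, "hand": 0},
    {"dx": -0.032, "dy": 0.022, "dz": 0.007, "twist": 0, "hand": 0},
    {"dx": -0.032, "dy": 0.022, "dz": 0.007, "twist": 0.7, "hand": 0},
    {"dx": -0.032, "dy": 0.022, "dz": 0.007, "twist": 0, "hand": 0},
    {"dx": -0.032, "dy": 0.022, "dz": 0.007, "twist": 0, "hand": 0},
  ],
)

```text
time: 1.82
tcp_pos: [0.4444, -0.2045, 0.1717]
ee_rot: [-2.59, -1.778, -0.0]
contact_force: [0.4, 0.4, 0.7]
width: 0.0856
```

carry_out(
  targets=[
    {"dx": -0.032, "dy": 0.022, "dz": 0.007, "twist": 0, "hand": 0},
    {"dx": -0.032, "dy": 0.022, "dz": 0.007, "twist": 0, "hand": 0},
    {"dx": -0.015, "dy": 0.01, "dz": 0.007, "twist": 0, "hand": 0},
    {"dx": 0, "dy": 0, "dz": 0, "twist": 0, "hand": 0},
    {"dx": 0, "dy": 0, "dz": 0, "twist": 0, "hand": 0},
  ],
)

```text
time: 2.23
tcp_pos: [0.4659, -0.296, 0.1502]
ee_rot: [-2.589, -1.775, 0.0]
contact_force: [-1.3, 0.2, -0.4]
width: 0.0856
```

```bash
python3 -c "
from h import *
go([.477,-.322,.06],-20.97)
cv2.imwrite('pics/w1.png',robot.capture('wrist'))"
```

```text
t 2.23 tcp [ 0.4659 -0.296   0.1502] tooly yaw -21.13 z [-0.002  0.002 -1.   ] F [-1.32  0.24 -0.4 ] w 0.0856
d [-0.0204  0.0199  0.0902] n rows 2.3 twist -0.16
```

View pics/w1.png

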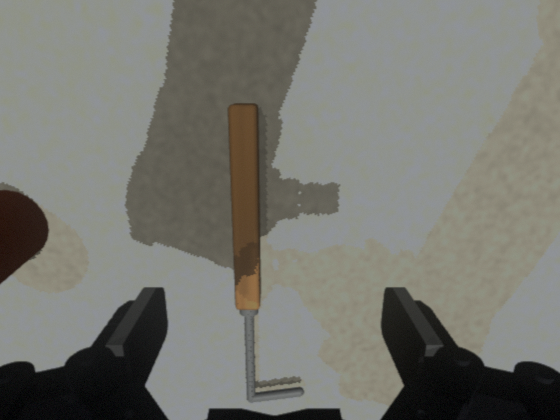

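The wrist view shows the handle's top face from (229–258, 104) to (235–259, 309), with the hook at (252–303, 395). I'll check the pole pose from this.

```bash
python3 -c "
from h import *
c=cal('wrist')
b=plane(c,(243.5,104),.03);f=plane(c,(247,309),.03);h=plane(c,(251.5,398),.015)
print(b,f,h);v=f-b;print('len',np.linalg.norm(v),'yaw',np.degrees(np.arctan2(v[1],v[0])),'yaw2',np.degrees(np.arctan2(*(h-b)[1::-1])))
g=b+v*90/160;print(g)
go([g[0],g[1],.005],-21.)"
```

```text
[ 0.39189739 -0.28873122  0.03      ] [ 0.53951422 -0.34681794  0.03      ] [ 0.63784613 -0.38376395  0.015     ]
len 0.15863416363763178 yaw -21.479467731063224 yaw2 -21.126154310504816
[ 0.47493186 -0.321405    0.03      ]
t 2.28 tcp [ 0.466  -0.295   0.1508] tooly yaw -21.05 z [-0.001  0.002 -1.   ] F [0.72 0.17 1.49] w 0.0854
d [-0.0215  0.0181  0.1457] n rows 3.6 twist -0.05
```

carry_out(
  targets=[
    {"dx": -0.011, "dy": 0.009, "dz": 0.03, "twist": 0, "hand": 0},
    {"dx": -0.01, "dy": 0.009, "dz": 0.03, "twist": 0, "hand": 0},
    {"dx": 0, "dy": 0, "dz": 0.03, "twist": 0, "hand": 0},
    {"dx": 0, "dy": 0, "dz": 0.025, "twist": 0, "hand": 0},
    {"dx": 0, "dy": 0, "dz": 0.01, "twist": 0, "hand": 0},
  ],
)

```text
time: 2.7
tcp_pos: [0.4737, -0.3184, 0.0232]
ee_rot: [-2.583, -1.777, 0.002]
contact_force: [-0.0, -0.6, -0.4]
width: 0.0856
```

```bash
python3 -c "
from h import *
go([.4757,-.3217,.003],-21.)"
```

```text
t 2.7 tcp [ 0.4737 -0.3184  0.0232] tooly yaw -20.94 z [-0.004  0.004 -1.   ] F [-0.   -0.61 -0.4 ] w 0.0856
d [-0.0024  0.0032  0.0202] n rows 0.5 twist 0.06
```

carry_out(
  targets=[
    {"dx": -0.002, "dy": 0.003, "dz": 0.01, "twist": 0, "hand": 0},
    {"dx": 0, "dy": 0, "dz": 0.006, "twist": 0, "hand": 0},
    {"dx": 0, "dy": 0, "dz": 0, "twist": 0, "hand": 0},
    {"dx": 0, "dy": 0, "dz": 0, "twist": 0, "hand": 0},
  ],
)

```text
time: 3.03
tcp_pos: [0.4787, -0.325, 0.0114]
ee_rot: [2.588, 1.778, 0.001]
contact_force: [-0.1, -0.4, -0.6]
width: 0.0853
```

```bash
python3 -c "
from h import *
go([.4757,-.3217,.003],-21.)"
```

```text
t 3.03 tcp [ 0.4787 -0.325   0.0114] tooly yaw -21.01 z [ 0.001 -0.001 -1.   ] F [-0.15 -0.45 -0.6 ] w 0.0853
d [ 0.002  -0.004   0.0084] n rows 0.2 twist -0.01
```

carry_out(
  targets=[
    {"dx": 0.001, "dy": -0.003, "dz": 0.007, "twist": 0, "hand": 0},
    {"dx": 0, "dy": 0, "dz": 0, "twist": 0, "hand": 0},
    {"dx": 0, "dy": 0, "dz": 0, "twist": 0, "hand": 0},
  ],
)

```text
time: 3.28
tcp_pos: [0.4753, -0.3225, 0.0035]
ee_rot: [-2.589, -1.779, -0.0]
contact_force: [0.4, 0.5, 0.5]
width: 0.0853
```

```bash
python3 -c "
from h import *
go([.4757,-.3217,.003],-21.)"
```

```text
t 3.28 tcp [ 0.4753 -0.3225  0.0035] tooly yaw -21.03 z [ 0.  0. -1.] F [0.36 0.49 0.52] w 0.0853
d [0.0008 0.0001 0.0005] n rows 0.0 twist -0.03
```

carry_out(
  targets=[
    {"dx": 0, "dy": 0, "dz": 0, "twist": 0, "hand": 1},
    {"dx": 0, "dy": 0, "dz": 0, "twist": 0, "hand": 1},
    {"dx": 0, "dy": 0, "dz": 0, "twist": 0, "hand": 1},
    {"dx": 0, "dy": 0, "dz": 0, "twist": 0, "hand": 1},
    {"dx": 0, "dy": 0, "dz": 0, "twist": 0, "hand": 1},
  ],
  squeeze=110,
)

```text
time: 3.7
tcp_pos: [0.4756, -0.3227, 0.0033]
ee_rot: [2.589, 1.779, 0.0]
contact_force: [0.0, 0.4, -0.1]
width: 0.0255
```

carry_out(
  targets=[
    {"dx": 0, "dy": 0, "dz": 0, "twist": 0, "hand": 1},
    {"dx": 0, "dy": 0, "dz": 0, "twist": 0, "hand": 1},
    {"dx": 0, "dy": 0, "dz": 0, "twist": 0, "hand": 1},
    {"dx": 0, "dy": 0, "dz": 0, "twist": 0, "hand": 1},
    {"dx": 0, "dy": 0, "dz": 0, "twist": 0, "hand": 1},
  ],
)

```text
time: 4.12
tcp_pos: [0.4757, -0.3229, 0.0036]
ee_rot: [2.589, 1.778, 0.0]
contact_force: [-0.6, 0.6, 4.6]
width: 0.0185
```

carry_out(
  targets=[
    {"dx": 0, "dy": 0, "dz": -0.01, "twist": 0, "hand": 1},
    {"dx": 0, "dy": 0, "dz": -0.02, "twist": 0, "hand": 1},
    {"dx": 0, "dy": 0, "dz": -0.03, "twist": 0, "hand": 1},
    {"dx": 0, "dy": 0, "dz": -0.035, "twist": 0, "hand": 1},
    {"dx": 0, "dy": 0, "dz": -0.035, "twist": 0, "hand": 1},
  ],
)

```text
time: 4.53
tcp_pos: [0.4743, -0.3216, 0.1339]
ee_rot: [-2.587, -1.777, 0.001]
contact_force: [0.6, -1.0, -1.0]
width: 0.0185
```

carry_out(
  targets=[
    {"dx": 0, "dy": 0, "dz": -0.035, "twist": -5, "hand": 1},
    {"dx": 0, "dy": 0, "dz": -0.035, "twist": -5, "hand": 1},
    {"dx": 0, "dy": 0, "dz": -0.03, "twist": -5, "hand": 1},
    {"dx": 0, "dy": 0, "dz": -0.03, "twist": -5, "hand": 1},
    {"dx": 0, "dy": 0, "dz": -0.0, "twist": -5, "hand": 1},
  ],
)

```text
time: 4.95
tcp_pos: [0.4774, -0.3241, 0.2702]
ee_rot: [2.131, 2.295, 0.001]
contact_force: [0.5, -1.0, -0.4]
width: 0.0178
```

carry_out(
  targets=[
    {"dx": 0, "dy": 0, "dz": 0, "twist": -4, "hand": 1},
    {"dx": 0, "dy": 0, "dz": 0, "twist": 0, "hand": 1},
    {"dx": 0, "dy": 0, "dz": 0, "twist": 0, "hand": 1},
  ],
)

```text
time: 5.2
tcp_pos: [0.4751, -0.3222, 0.263]
ee_rot: [-2.063, -2.368, -0.0]
contact_force: [-0.6, 0.0, -2.7]
width: 0.0185
```

```bash
python3 -c "
from h import *
go([.4757,-.3217,.003],8)
for n in('side','scene','wrist'): cv2.imwrite('pics/%s2.png'%n,robot.capture(n))
go([.4757,-.3217,.003],8)
"
```

```text
t 5.2 tcp [ 0.4751 -0.3222  0.263 ] tooly yaw 7.87 z [-0.001  0.001 -1.   ] F [-0.62  0.03 -2.74] w 0.0185
d [2.0e-04 9.0e-04 2.6e-01] n rows 6.2 twist -0.13
t 5.35 tcp [ 0.4751 -0.3223  0.2626] tooly yaw 7.91 z [-0.001  0.001 -1.   ] F [ 0.16 -0.33 -1.33] w 0.0181
d [1.000e-04 1.000e-03 2.596e-01] n rows 6.2 twist -0.09
```

View pics/side2.png

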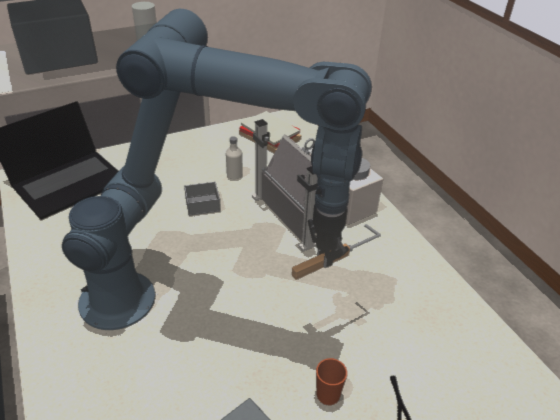

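View pics/wrist2.png

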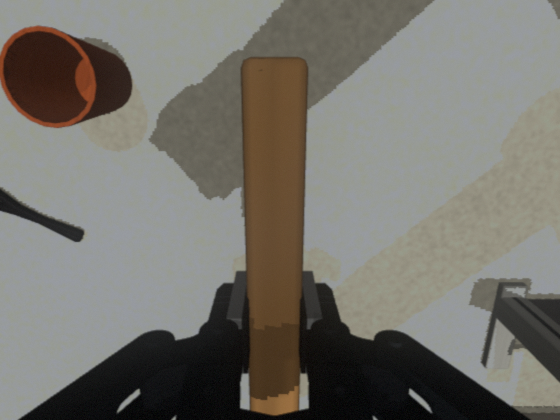

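View pics/scene2.png

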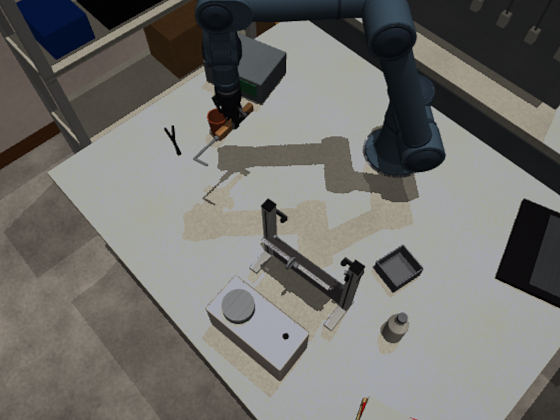

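The pole is held level with the hook at side (378,232) and scene (198,160). I'll measure the hook in the tool frame.

Run:
```python
from h import *
a=cv2.imread('pics/scene2.png');b=cv2.imread('pics/side2.png')
crop(a,185,95,265,175,7,'pics/a3.png');crop(b,285,215,395,285,7,'pics/b3.png')
crop(a,275,245,305,275,16,'pics/a4.png');crop(cv2.imread('pics/side0.png'),290,130,330,160,16,'pics/b4.png')
```

```text
(no output)
```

View pics/a3.png

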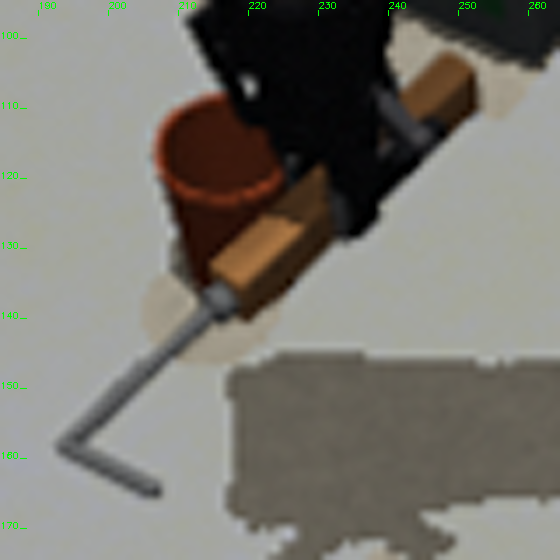

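View pics/b3.png

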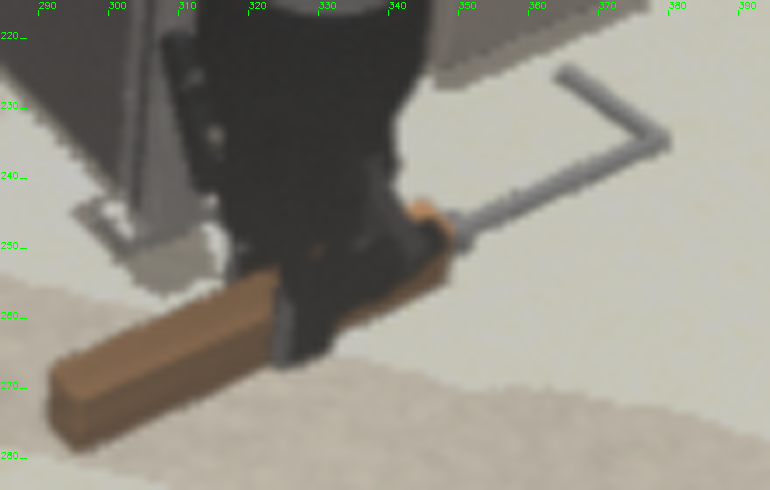

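View pics/a4.png

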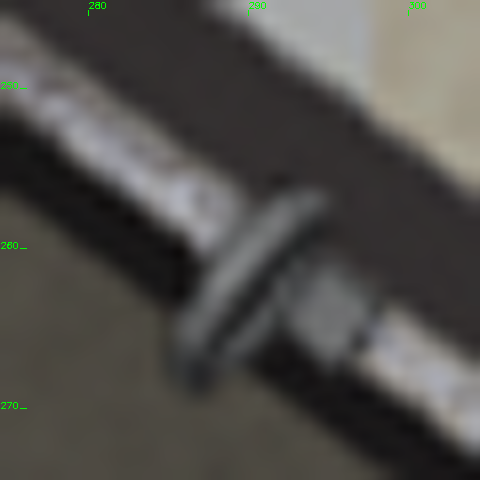

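View pics/b4.png

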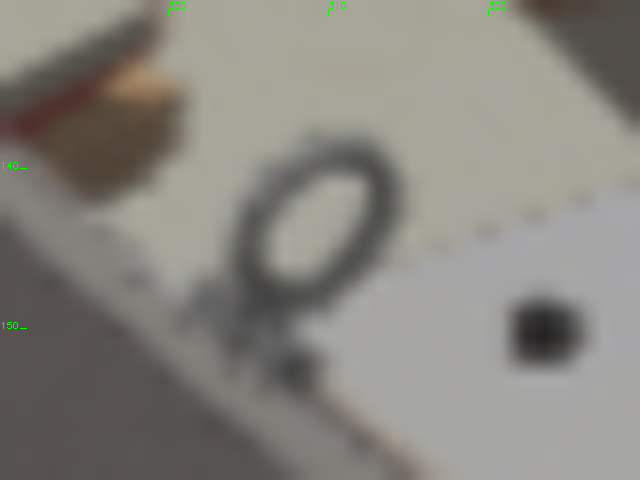

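Run:
```python
from h import *
cs,cd=cal('scene'),cal('side')
for n,u,v in(('eye',(290.25,262.75),(309.4,143.25)),('bend',(194.2,158.4),(378.5,234.5)),('tip',(206.4,164.4),(365.2,224.8))):
    X,e=tri([cs,cd],[u,v]);print(n,X.round(4),e.round(2))
T=np.array([.4752,-.3222,.2627]);a=np.radians(7.9);ex=np.array([np.cos(a),np.sin(a),0]);ey=np.array([-ex[1],ex[0],0])
for q in((.172,0),(.165,.045),(.1685,.0225)): print('pred',T+ex*q[0]+ey*q[1]+[0,0,.0115], proj(cs,T+ex*q[0]+ey*q[1]+[0,0,.0115]),proj(cd,T+ex*q[0]+ey*q[1]+[0,0,.0115]))
```

```text
eye [0.6721 0.1416 0.2781] [-0.03  0.01 -0.04 -0.01]
bend [ 0.6455 -0.2978  0.2751] [-0.04  0.   -0.03 -0.  ]
tip [ 0.6329 -0.2545  0.2769] [ 0.19 -0.02  0.17  0.01]
pred [ 0.64556763 -0.29855954  0.2742    ] [[194.0429083  158.43999865]] [[378.59035505 234.9303792 ]]
pred [ 0.63244906 -0.25494872  0.2742    ] [[206.7412914  164.70455929]] [[365.16736952 225.73656271]]
pred [ 0.63900834 -0.27675413  0.2742    ] [[200.36747848 161.56013237]] [[371.81674525 230.29092509]]
```

Run:
```python
from h import *
cs,cd=cal('scene'),cal('side')
a=.1387
def loc(X):
    d=X-np.array([.5827,.1296,0]);return np.array([np.cos(a)*d[0]+np.sin(a)*d[1],-np.sin(a)*d[0]+np.cos(a)*d[1],d[2]]).round(3)
for n,u,v in(('rknob',(283,218.5),(300,177)),('lknob',(345.5,262),(264,138))):
    X,e=tri([cs,cd],[u,v]);print(n,X,loc(X),e.round(1))
print(loc(np.array([.671,.1413,.277])))
go([.477,-.20,.33],7.9);go([.5244,.0383,.33],7.9)
```

```text
rknob [0.58437474 0.02351519 0.25326791] [-0.013 -0.105  0.253] [ 0.5 -0.1  0.5  0.1]
lknob [0.56054042 0.23778571 0.26737294] [-0.007  0.11   0.267] [ 0.2 -0.   0.2  0.1]
[ 0.089 -0.001  0.277]
t 5.35 tcp [ 0.4751 -0.3223  0.2626] tooly yaw 7.91 z [-0.001  0.001 -1.   ] F [ 0.16 -0.33 -1.33] w 0.0181
d [ 0.1209  0.0187 -0.0673] n rows 3.3 twist 0.01
t 5.35 tcp [ 0.4751 -0.3223  0.2626] tooly yaw 7.91 z [-0.001  0.001 -1.   ] F [ 0.16 -0.33 -1.33] w 0.0181
d [ 0.3505  0.0984 -0.067 ] n rows 8.9 twist 0.01
```

carry_out(
  targets=[
    {"dx": 0.0, "dy": 0.0, "dz": -0.035, "twist": 0, "hand": 1},
    {"dx": 0.015, "dy": 0.004, "dz": -0.032, "twist": 0, "hand": 1},
    {"dx": 0.032, "dy": 0.009, "dz": 0, "twist": 0, "hand": 1},
    {"dx": 0.035, "dy": 0.01, "dz": 0, "twist": 0, "hand": 1},
    {"dx": 0.035, "dy": 0.01, "dz": 0, "twist": 0, "hand": 1},
  ],
)

```text
time: 5.77
tcp_pos: [0.4921, -0.2015, 0.3306]
ee_rot: [2.064, 2.367, 0.001]
contact_force: [0.5, -0.3, -1.0]
width: 0.0183
```

carry_out(
  targets=[
    {"dx": 0.035, "dy": 0.01, "dz": 0, "twist": 0, "hand": 1},
    {"dx": 0.035, "dy": 0.01, "dz": 0, "twist": 0, "hand": 1},
    {"dx": 0.035, "dy": 0.01, "dz": 0, "twist": 0, "hand": 1},
    {"dx": 0.035, "dy": 0.01, "dz": 0, "twist": 0, "hand": 1},
    {"dx": 0.03, "dy": 0.01, "dz": 0, "twist": 0, "hand": 1},
  ],
)

```text
time: 6.18
tcp_pos: [0.5174, -0.0246, 0.3301]
ee_rot: [-2.061, -2.369, -0.0]
contact_force: [1.2, 0.4, -1.4]
width: 0.0179
```

carry_out(
  targets=[
    {"dx": 0.025, "dy": 0.007, "dz": 0, "twist": 0, "hand": 1},
    {"dx": 0, "dy": 0, "dz": 0, "twist": 0, "hand": 1},
    {"dx": 0, "dy": 0, "dz": 0, "twist": 0, "hand": 1},
  ],
)

```text
time: 6.43
tcp_pos: [0.5211, 0.0, 0.3299]
ee_rot: [-2.059, -2.372, 0.001]
contact_force: [-0.9, -0.3, -1.3]
width: 0.0181
```

Run:
```python
from h import *
go([.520,.0527,.265],7.9)
```

```text
t 6.43 tcp [0.5211 0.     0.3299] tooly yaw 8.1 z [-0.001 -0.    -1.   ] F [-0.89 -0.33 -1.28] w 0.0181
d [0.0523 0.0064 0.0649] n rows 2.0 twist 0.2
```

carry_out(
  targets=[
    {"dx": 0.026, "dy": 0.003, "dz": 0, "twist": 0, "hand": 1},
    {"dx": 0.026, "dy": 0.003, "dz": 0, "twist": 0, "hand": 1},
    {"dx": 0, "dy": 0, "dz": 0.02, "twist": 0, "hand": 1},
    {"dx": 0, "dy": 0, "dz": 0.015, "twist": 0, "hand": 1},
    {"dx": 0, "dy": 0, "dz": 0.0, "twist": 0, "hand": 1},
  ],
)

```text
time: 6.85
tcp_pos: [0.5184, 0.0504, 0.2922]
ee_rot: [-2.06, -2.366, 0.006]
contact_force: [-0.7, 0.8, -1.6]
width: 0.0181
```

Run:
```python
from h import *
go([.520,.0527,.265],7.9)
for n in('side','scene'): cv2.imwrite('pics/%s3.png'%n,robot.capture(n))
go([.520,.0527,.265],7.9)
crop(cv2.imread('pics/scene3.png'),240,190,340,290,6,'pics/a5.png');crop(cv2.imread('pics/side3.png'),260,100,360,200,6,'pics/b5.png')
```

```text
t 6.85 tcp [0.5184 0.0504 0.2922] tooly yaw 7.9 z [-0.006 -0.    -1.   ] F [-0.71  0.81 -1.62] w 0.0181
d [0.0021 0.0021 0.0272] n rows 0.7 twist -0.0
t 6.95 tcp [0.5195 0.0502 0.295 ] tooly yaw 7.87 z [-0.002 -0.    -1.   ] F [-0.25  0.48 -1.65] w 0.0178
d [0.0024 0.0009 0.03  ] n rows 0.7 twist -0.03
```

View pics/a5.png

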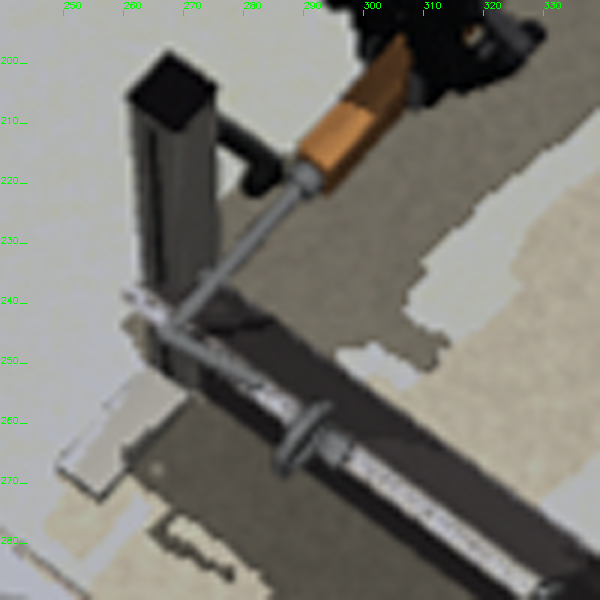

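View pics/b5.png

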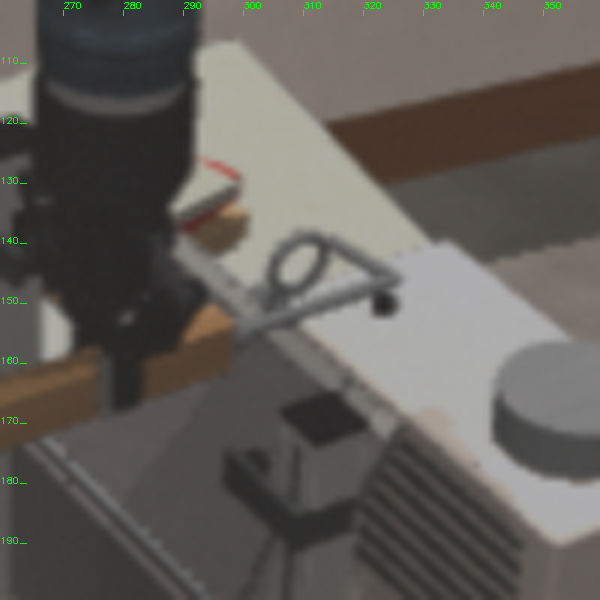

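carry_out(
  targets=[
    {"dx": 0.002, "dy": 0.001, "dz": 0.012, "twist": 0, "hand": 1},
    {"dx": 0.0, "dy": 0.0, "dz": 0.01, "twist": 0, "hand": 1},
    {"dx": 0, "dy": 0, "dz": 0.007, "twist": 0, "hand": 1},
    {"dx": 0, "dy": 0, "dz": 0, "twist": 0, "hand": 1},
    {"dx": 0, "dy": 0, "dz": 0.0, "twist": 0, "hand": 1},
  ],
)

```text
time: 7.37
tcp_pos: [0.5209, 0.0527, 0.2668]
ee_rot: [2.063, 2.369, 0.0]
contact_force: [0.3, -0.2, -1.2]
width: 0.018
```

Run:
```python
from h import *
go([.520,.0527,.265],7.9)
for n in('side','scene'): cv2.imwrite('pics/%s4.png'%n,robot.capture(n))
go([.520,.0527,.265],7.9)
crop(cv2.imread('pics/scene4.png'),255,225,315,285,10,'pics/a6.png');crop(cv2.imread('pics/side4.png'),290,120,350,170,12,'pics/b6.png')
```

```text
t 7.37 tcp [0.5209 0.0527 0.2668] tooly yaw 7.92 z [ 0. -0. -1.] F [ 0.3  -0.17 -1.2 ] w 0.018
d [ 0.0001 -0.0009  0.0018] n rows 0.0 twist 0.02
t 7.47 tcp [0.5213 0.053  0.2673] tooly yaw 7.94 z [ 0.001  0.    -1.   ] F [-0.75  0.2  -1.1 ] w 0.0183
d [-0.0001 -0.0013  0.0023] n rows 0.1 twist 0.04
```

View pics/a6.png

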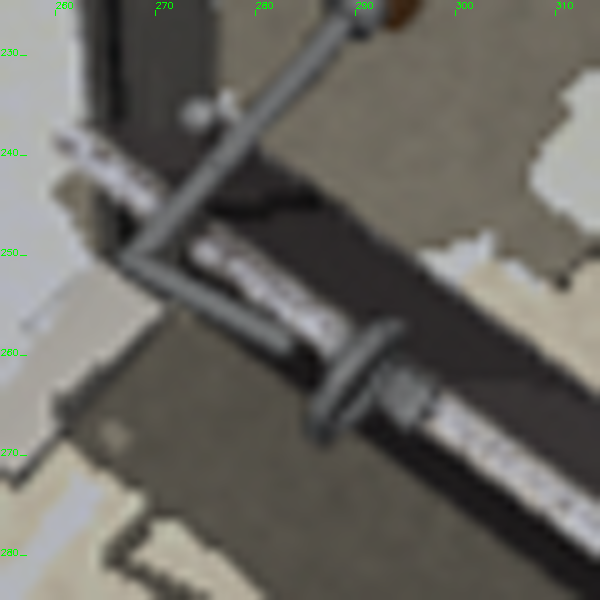

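View pics/b6.png

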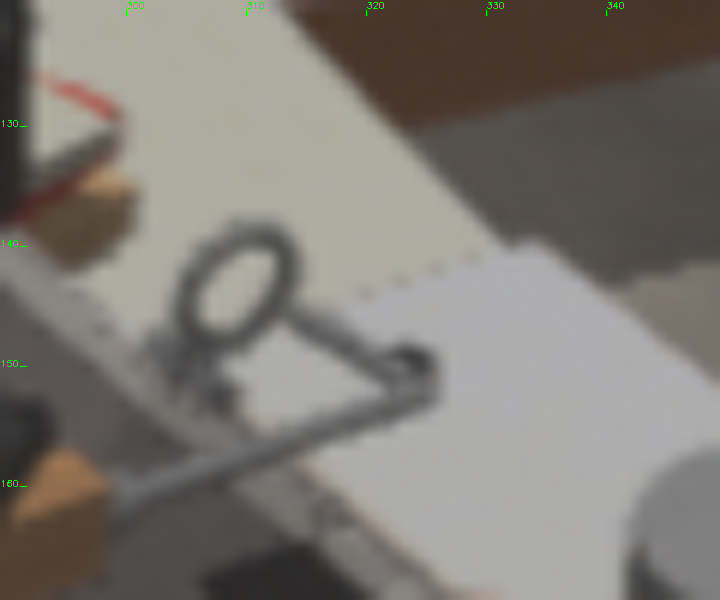

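The finger's extension passes through the ring in both views (tip at scene (284,259), side (314,146); ring centre at scene (290,262), side (310,143)). Inserting along the finger's axis.

carry_out(
  targets=[
    {"dx": 0.01, "dy": -0.0015, "dz": 0, "twist": 0, "hand": 1},
    {"dx": 0.01, "dy": -0.0015, "dz": 0, "twist": 0, "hand": 1},
    {"dx": 0, "dy": 0, "dz": 0, "twist": 0, "hand": 1},
    {"dx": 0, "dy": 0, "dz": 0, "twist": 0, "hand": 1},
  ],
)

```text
time: 7.8
tcp_pos: [0.5149, 0.0736, 0.2666]
ee_rot: [2.059, 2.372, 0.0]
contact_force: [-1.1, -0.1, -0.7]
width: 0.0185
```

carry_out(
  targets=[
    {"dx": 0.009, "dy": -0.0015, "dz": 0, "twist": 0, "hand": 1},
    {"dx": 0.009, "dy": -0.0015, "dz": 0, "twist": 0, "hand": 1},
    {"dx": 0.006, "dy": -0.001, "dz": 0, "twist": 0, "hand": 1},
    {"dx": 0, "dy": 0, "dz": 0, "twist": 0, "hand": 1},
    {"dx": 0, "dy": 0, "dz": 0, "twist": 0, "hand": 1},
  ],
)

```text
time: 8.22
tcp_pos: [0.5076, 0.0963, 0.2663]
ee_rot: [2.06, 2.371, -0.0]
contact_force: [0.7, 0.0, -1.6]
width: 0.0187
```

Run:
```python
from h import *
go([.5072,.0958,.265],7.9)
for n in('side','scene'): cv2.imwrite('pics/%s5.png'%n,robot.capture(n))
go([.5072,.0958,.265],7.9)
crop(cv2.imread('pics/scene5.png'),255,225,315,285,10,'pics/a7.png');crop(cv2.imread('pics/side5.png'),290,120,350,170,12,'pics/b7.png')
```

```text
t 8.22 tcp [0.5076 0.0963 0.2663] tooly yaw 8.03 z [ 0. -0. -1.] F [ 0.71  0.01 -1.62] w 0.0187
d [-0.0005 -0.0005  0.0013] n rows 0.0 twist 0.13
t 8.32 tcp [0.5078 0.0958 0.2663] tooly yaw 7.98 z [ 0. -0. -1.] F [-0.41  0.29 -1.86] w 0.0185
d [ 0.0001 -0.0006  0.0013] n rows 0.0 twist 0.08
```

View pics/a7.png

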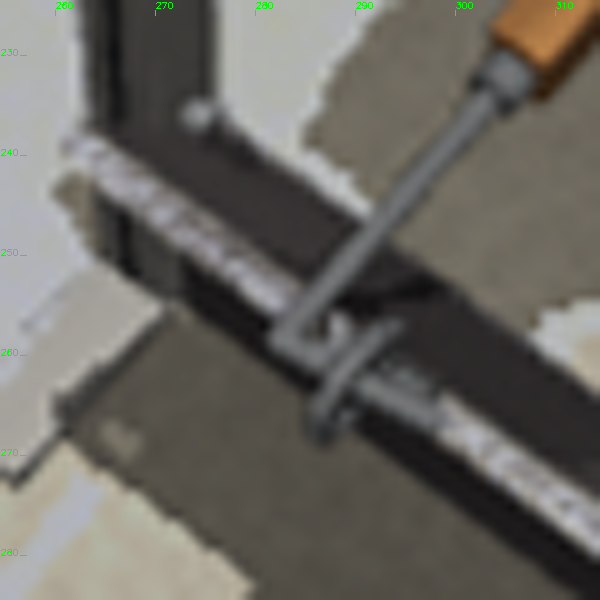

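View pics/b7.png

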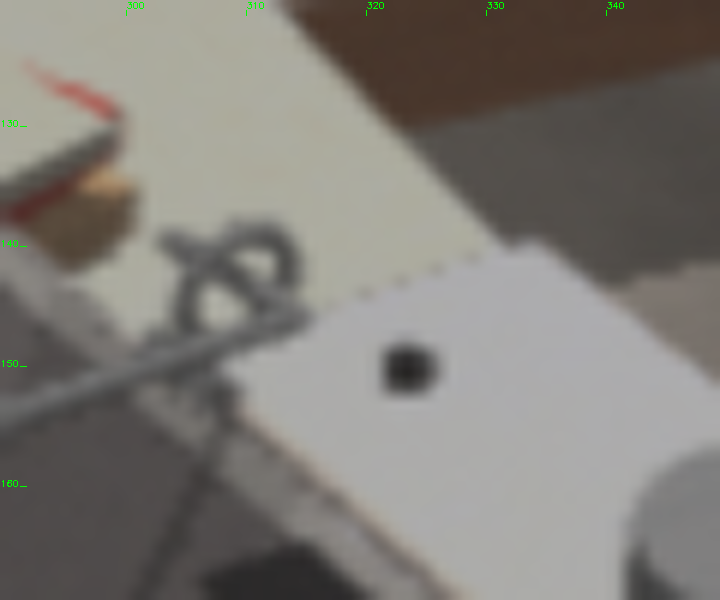

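The finger is through the ring (scene (288,262), side (310,143)). I'll pull along the arc, starting slowly.

carry_out(
  targets=[
    {"dx": 0, "dy": -0.004, "dz": -0.0023, "twist": 0, "hand": 1},
    {"dx": 0, "dy": -0.004, "dz": -0.0023, "twist": 0, "hand": 1},
    {"dx": 0, "dy": -0.003, "dz": -0.0014, "twist": 0, "hand": 1},
    {"dx": 0, "dy": -0.003, "dz": -0.0014, "twist": 0, "hand": 1},
    {"dx": 0, "dy": 0, "dz": 0, "twist": 0, "hand": 1},
  ],
  squeeze=120,
)

```text
time: 8.73
tcp_pos: [0.4933, 0.0936, 0.274]
ee_rot: [-2.062, -2.37, 0.0]
contact_force: [0.3, 0.6, -2.1]
width: 0.0181
```

Run:
```python
from h import *
go([.5072,.0958,.265],7.9)
```

```text
t 8.73 tcp [0.4933 0.0936 0.274 ] tooly yaw 7.95 z [-0. -0. -1.] F [ 0.35  0.62 -2.14] w 0.0181
d [0.0002 0.0141 0.0089] n rows 0.4 twist 0.05
```

carry_out(
  targets=[
    {"dx": 0, "dy": -0.004, "dz": -0.0017, "twist": 0, "hand": 1},
    {"dx": 0, "dy": -0.004, "dz": -0.0017, "twist": 0, "hand": 1},
    {"dx": 0, "dy": -0.004, "dz": -0.0016, "twist": 0, "hand": 1},
    {"dx": 0, "dy": -0.0035, "dz": -0.0015, "twist": 0, "hand": 1},
    {"dx": 0, "dy": 0, "dz": 0, "twist": 0, "hand": 1},
  ],
)

```text
time: 9.15
tcp_pos: [0.4777, 0.0917, 0.2806]
ee_rot: [-2.062, -2.37, 0.0]
contact_force: [0.0, 0.6, -3.4]
width: 0.0183
```

Run:
```python
from h import *
go([.5072,.0958,.265],7.9)
for n in('side','scene'): cv2.imwrite('pics/%s6.png'%n,robot.capture(n))
go([.5072,.0958,.2663],7.9)
crop(cv2.imread('pics/scene6.png'),255,225,315,285,8,'pics/a8.png');crop(cv2.imread('pics/side6.png'),290,120,350,170,8,'pics/b8.png')
cv2.imwrite('pics/c8.png',np.hstack([cv2.imread('pics/a8.png')[:400],cv2.imread('pics/b8.png')[:,:320]]))
```

```text
t 9.15 tcp [0.4777 0.0917 0.2806] tooly yaw 7.97 z [-0. -0. -1.] F [ 0.    0.56 -3.37] w 0.0183
d [0.     0.0298 0.0156] n rows 0.8 twist 0.07
t 9.25 tcp [0.4782 0.0918 0.2804] tooly yaw 7.98 z [ 0.  0. -1.] F [-0.27  0.46 -2.07] w 0.0179
d [-0.      0.0292  0.0141] n rows 0.8 twist 0.08
```

View pics/c8.png

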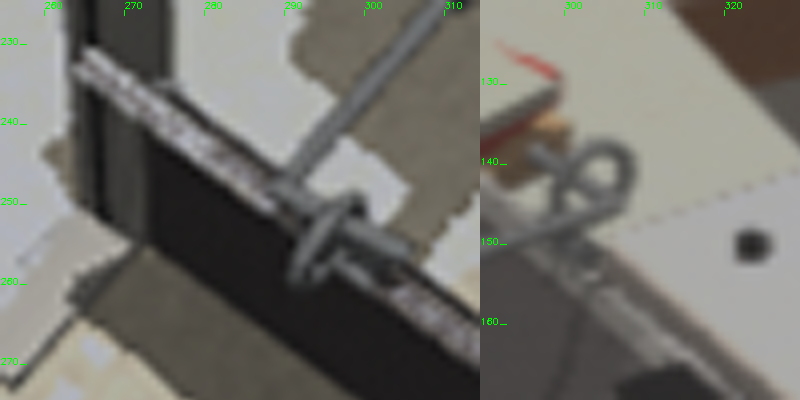

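carry_out(
  targets=[
    {"dx": 0, "dy": -0.004, "dz": -0.0013, "twist": 0, "hand": 1},
    {"dx": 0, "dy": -0.004, "dz": -0.0013, "twist": 0, "hand": 1},
    {"dx": 0, "dy": -0.004, "dz": -0.0012, "twist": 0, "hand": 1},
    {"dx": 0, "dy": -0.004, "dz": -0.0012, "twist": 0, "hand": 1},
    {"dx": 0, "dy": -0.004, "dz": -0.001, "twist": 0, "hand": 1},
  ],
)

```text
time: 9.67
tcp_pos: [0.4584, 0.089, 0.2864]
ee_rot: [2.061, 2.371, 0.001]
contact_force: [2.2, 1.3, -2.7]
width: 0.0179
```

carry_out(
  targets=[
    {"dx": 0, "dy": -0.003, "dz": -0.0007, "twist": 0, "hand": 1},
    {"dx": 0, "dy": -0.003, "dz": -0.0007, "twist": 0, "hand": 1},
    {"dx": 0, "dy": -0.003, "dz": -0.0006, "twist": 0, "hand": 1},
    {"dx": 0, "dy": -0.003, "dz": -0.0005, "twist": 0, "hand": 1},
    {"dx": 0, "dy": 0, "dz": 0, "twist": 0, "hand": 1},
  ],
)

```text
time: 10.08
tcp_pos: [0.4461, 0.0873, 0.2888]
ee_rot: [-2.061, -2.37, 0.001]
contact_force: [0.8, 0.1, -2.1]
width: 0.0179
```

Run:
```python
from h import *
go([.5072,.0958,.2663],7.9)
```

```text
t 10.08 tcp [0.4461 0.0873 0.2888] tooly yaw 7.98 z [-0.001 -0.    -1.   ] F [ 0.8   0.07 -2.09] w 0.0179
d [-0.      0.0617  0.0224] n rows 1.6 twist 0.08
```

carry_out(
  targets=[
    {"dx": 0, "dy": -0.0025, "dz": -0.0003, "twist": 0, "hand": 1},
    {"dx": 0, "dy": -0.0025, "dz": -0.0003, "twist": 0, "hand": 1},
    {"dx": 0, "dy": -0.0025, "dz": -0.0003, "twist": 0, "hand": 1},
    {"dx": 0, "dy": -0.0025, "dz": -0.0002, "twist": 0, "hand": 1},
    {"dx": 0, "dy": 0, "dz": 0, "twist": 0, "hand": 1},
  ],
)

```text
time: 10.5
tcp_pos: [0.4364, 0.0859, 0.2899]
ee_rot: [-2.062, -2.37, 0.0]
contact_force: [0.5, 0.2, -2.4]
width: 0.0181
```

carry_out(
  targets=[
    {"dx": 0, "dy": -0.001, "dz": -0.0001, "twist": 0, "hand": 1},
    {"dx": 0, "dy": -0.001, "dz": -0.0001, "twist": 0, "hand": 1},
    {"dx": 0, "dy": -0.001, "dz": 0, "twist": 0, "hand": 1},
    {"dx": 0, "dy": -0.001, "dz": 0, "twist": 0, "hand": 1},
    {"dx": 0, "dy": -0.001, "dz": 0, "twist": 0, "hand": 1},
  ],
)

```text
time: 10.92
tcp_pos: [0.432, 0.0852, 0.29]
ee_rot: [2.062, 2.37, 0.0]
contact_force: [1.9, 1.1, -2.7]
width: 0.018
```

carry_out(
  targets=[
    {"dx": 0, "dy": -0.001, "dz": 0, "twist": 0, "hand": 1},
    {"dx": 0, "dy": -0.001, "dz": 0, "twist": 0, "hand": 1},
    {"dx": 0, "dy": -0.0005, "dz": 0, "twist": 0, "hand": 1},
  ],
)

```text
time: 11.17
tcp_pos: [0.4295, 0.0849, 0.2901]
ee_rot: [2.062, 2.37, 0.0]
contact_force: [1.2, 0.4, -3.3]
width: 0.0177
```

carry_out(
  targets=[
    {"dx": 0, "dy": -0.001, "dz": 0, "twist": 0, "hand": 1},
    {"dx": 0, "dy": -0.001, "dz": 0, "twist": 0, "hand": 1},
    {"dx": 0, "dy": -0.0005, "dz": 0, "twist": 0, "hand": 1},
  ],
)

```text
time: 11.42
tcp_pos: [0.4273, 0.0846, 0.2901]
ee_rot: [2.061, 2.37, 0.001]
contact_force: [4.1, 1.0, -3.0]
width: 0.0176
```

carry_out(
  targets=[
    {"dx": 0, "dy": -0.001, "dz": 0, "twist": 0, "hand": 1},
    {"dx": 0, "dy": -0.001, "dz": 0, "twist": 0, "hand": 1},
    {"dx": 0, "dy": -0.0005, "dz": 0, "twist": 0, "hand": 1},
  ],
)

```text
time: 11.67
tcp_pos: [0.4258, 0.0844, 0.2903]
ee_rot: [2.061, 2.369, 0.004]
contact_force: [5.9, 1.3, -3.8]
width: 0.018
```

carry_out(
  targets=[
    {"dx": 0, "dy": -0.001, "dz": 0, "twist": 0, "hand": 1},
    {"dx": 0, "dy": -0.0005, "dz": 0, "twist": 0, "hand": 1},
    {"dx": 0, "dy": -0.0005, "dz": 0, "twist": 0, "hand": 1},
  ],
)

```text
time: 11.92
tcp_pos: [0.4243, 0.0842, 0.2904]
ee_rot: [2.06, 2.369, 0.005]
contact_force: [7.7, 1.7, -3.8]
width: 0.0179
```

carry_out(
  targets=[
    {"dx": 0, "dy": -0.001, "dz": 0, "twist": 0, "hand": 1},
    {"dx": 0, "dy": -0.0005, "dz": 0, "twist": 0, "hand": 1},
    {"dx": 0, "dy": -0.0005, "dz": 0, "twist": 0, "hand": 1},
  ],
)

```text
time: 12.17
tcp_pos: [0.4226, 0.084, 0.2904]
ee_rot: [2.06, 2.369, 0.005]
contact_force: [8.0, 2.2, -3.6]
width: 0.0182
```

carry_out(
  targets=[
    {"dx": 0, "dy": -0.001, "dz": 0, "twist": 0, "hand": 1},
    {"dx": 0, "dy": -0.0005, "dz": 0, "twist": 0, "hand": 1},
    {"dx": 0, "dy": -0.0005, "dz": 0, "twist": 0, "hand": 1},
  ],
)

```text
time: 12.42
tcp_pos: [0.4205, 0.0837, 0.2904]
ee_rot: [2.06, 2.369, 0.005]
contact_force: [7.7, 0.9, -3.3]
width: 0.0177
```

carry_out(
  targets=[
    {"dx": 0, "dy": -0.001, "dz": 0, "twist": 0, "hand": 1},
    {"dx": 0, "dy": -0.0005, "dz": 0, "twist": 0, "hand": 1},
    {"dx": 0, "dy": -0.0005, "dz": 0, "twist": 0, "hand": 1},
  ],
)

```text
time: 12.67
tcp_pos: [0.4159, 0.0829, 0.2899]
ee_rot: [-2.061, -2.37, 0.002]
contact_force: [-0.1, 0.0, -2.3]
width: 0.0177
```

The catch snapped in and the force fell to about 0. I'll take up the slack in small steps.

carry_out(
  targets=[
    {"dx": 0, "dy": -0.0005, "dz": 0, "twist": 0, "hand": 1},
    {"dx": 0, "dy": -0.0005, "dz": 0, "twist": 0, "hand": 1},
    {"dx": 0, "dy": 0, "dz": 0, "twist": 0, "hand": 1},
  ],
)

```text
time: 12.92
tcp_pos: [0.4152, 0.0828, 0.2899]
ee_rot: [-2.061, -2.37, 0.001]
contact_force: [-0.4, 0.0, -1.5]
width: 0.0181
```

carry_out(
  targets=[
    {"dx": 0, "dy": -0.0005, "dz": 0, "twist": 0, "hand": 1},
    {"dx": 0, "dy": -0.0005, "dz": 0, "twist": 0, "hand": 1},
    {"dx": 0, "dy": 0, "dz": 0, "twist": 0, "hand": 1},
  ],
)

```text
time: 13.17
tcp_pos: [0.4149, 0.0828, 0.29]
ee_rot: [2.062, 2.37, 0.001]
contact_force: [2.1, -0.2, -2.6]
width: 0.0178
```

carry_out(
  targets=[
    {"dx": 0, "dy": -0.0005, "dz": 0, "twist": 0, "hand": 1},
    {"dx": 0, "dy": -0.0005, "dz": 0, "twist": 0, "hand": 1},
    {"dx": 0, "dy": 0, "dz": 0, "twist": 0, "hand": 1},
  ],
)

```text
time: 13.42
tcp_pos: [0.4146, 0.0828, 0.2902]
ee_rot: [2.061, 2.37, 0.003]
contact_force: [4.8, 0.8, -4.0]
width: 0.018
```

carry_out(
  targets=[
    {"dx": 0, "dy": -0.0005, "dz": 0, "twist": 0, "hand": 1},
    {"dx": 0, "dy": -0.0005, "dz": 0, "twist": 0, "hand": 1},
    {"dx": 0, "dy": 0, "dz": 0, "twist": 0, "hand": 1},
  ],
)

```text
time: 13.67
tcp_pos: [0.4144, 0.0828, 0.2903]
ee_rot: [2.06, 2.369, 0.005]
contact_force: [6.8, 1.7, -4.1]
width: 0.018
```

carry_out(
  targets=[
    {"dx": 0, "dy": -0.0005, "dz": 0, "twist": 0, "hand": 1},
    {"dx": 0, "dy": -0.0005, "dz": 0, "twist": 0, "hand": 1},
    {"dx": 0, "dy": 0, "dz": 0, "twist": 0, "hand": 1},
  ],
)

```text
time: 13.92
tcp_pos: [0.4143, 0.0828, 0.2905]
ee_rot: [2.06, 2.368, 0.007]
contact_force: [10.6, 2.4, -5.7]
width: 0.0179
```

carry_out(
  targets=[
    {"dx": 0, "dy": -0.0005, "dz": 0, "twist": 0, "hand": 1},
    {"dx": 0, "dy": 0, "dz": 0, "twist": 0, "hand": 1},
    {"dx": 0, "dy": 0, "dz": 0, "twist": 0, "hand": 1},
  ],
)

```text
time: 14.17
tcp_pos: [0.4142, 0.0828, 0.2905]
ee_rot: [2.059, 2.368, 0.008]
contact_force: [10.6, 2.7, -6.8]
width: 0.0179
```

carry_out(
  targets=[
    {"dx": 0, "dy": -0.0004, "dz": 0.0005, "twist": 0, "hand": 1},
    {"dx": 0, "dy": -0.0004, "dz": 0.0005, "twist": 0, "hand": 1},
    {"dx": 0, "dy": 0, "dz": 0, "twist": 0, "hand": 1},
  ],
)

```text
time: 14.42
tcp_pos: [0.4141, 0.0828, 0.2899]
ee_rot: [2.059, 2.367, 0.01]
contact_force: [12.7, 2.4, -4.3]
width: 0.0182
```

Run:
```python
from h import *
go([.5072,.0958,.2663],7.9)
s=robot.read_state();print(s['wrist_torque'])
F=[]
for n in('side','scene'): cv2.imwrite('pics/%s7.png'%n,robot.capture(n));F.append(robot.read_state()['contact_force'])
print(np.round(F,1))
crop(cv2.imread('pics/scene7.png'),260,190,360,270,6,'pics/a9.png');crop(cv2.imread('pics/side7.png'),250,110,350,180,7,'pics/b9.png')
```

```text
t 14.42 tcp [0.4141 0.0828 0.2899] tooly yaw 7.97 z [ 0.008  0.002 -1.   ] F [12.68  2.39 -4.34] w 0.0182
d [-0.0001  0.0938  0.0243] n rows 2.3 twist 0.07
[ 0.36626633 -1.75265426 -0.09470113]
[[11.9  2.7 -5.3]
 [12.3  2.9 -5.4]]
```

View pics/a9.png

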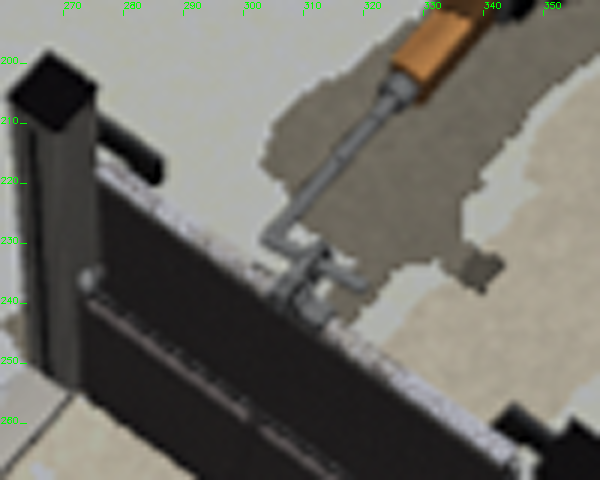

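View pics/b9.png

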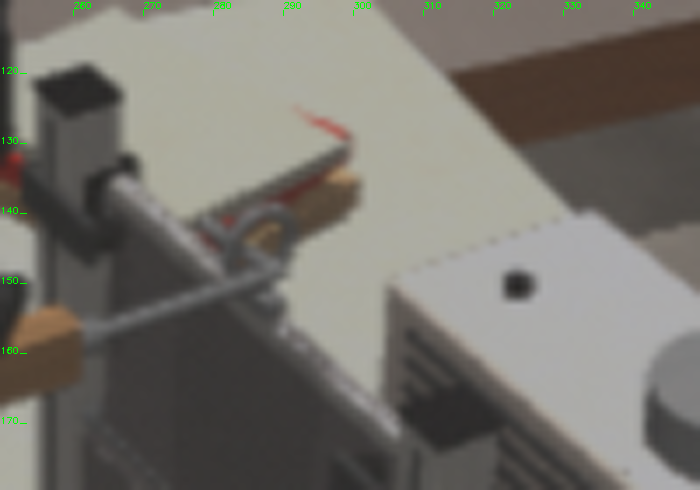

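The flap is shut on its catch (side (265,135)), with the hook in the eye and about 13 N of pull. I'll bring it to about 15 N and hold.

carry_out(
  targets=[
    {"dx": 0, "dy": -0.0004, "dz": 0, "twist": 0, "hand": 1},
    {"dx": 0, "dy": -0.0004, "dz": 0, "twist": 0, "hand": 1},
    {"dx": 0, "dy": 0, "dz": 0, "twist": 0, "hand": 1},
    {"dx": 0, "dy": 0, "dz": 0, "twist": 0, "hand": 1},
    {"dx": 0, "dy": 0, "dz": 0, "twist": 0, "hand": 1},
  ],
)

```text
time: 14.93
tcp_pos: [0.414, 0.0828, 0.29]
ee_rot: [2.058, 2.366, 0.011]
contact_force: [14.6, 4.0, -6.4]
width: 0.018
```

carry_out(
  targets=[
    {"dx": 0, "dy": 0, "dz": 0, "twist": 0, "hand": 1},
    {"dx": 0, "dy": 0, "dz": 0, "twist": 0, "hand": 1},
    {"dx": 0, "dy": 0, "dz": 0, "twist": 0, "hand": 1},
    {"dx": 0, "dy": 0, "dz": 0, "twist": 0, "hand": 1},
    {"dx": 0, "dy": 0, "dz": 0, "twist": 0, "hand": 1},
  ],
)

```text
time: 15.35
tcp_pos: [0.4141, 0.0828, 0.2901]
ee_rot: [2.058, 2.366, 0.011]
contact_force: [14.1, 3.2, -5.6]
width: 0.0184
```

carry_out(
  targets=[
    {"dx": 0, "dy": 0, "dz": 0, "twist": 0, "hand": 1},
    {"dx": 0, "dy": 0, "dz": 0, "twist": 0, "hand": 1},
    {"dx": 0, "dy": 0, "dz": 0, "twist": 0, "hand": 1},
    {"dx": 0, "dy": 0, "dz": 0, "twist": 0, "hand": 1},
    {"dx": 0, "dy": 0, "dz": 0, "twist": 0, "hand": 1},
  ],
)

```text
time: 15.77
tcp_pos: [0.414, 0.0828, 0.29]
ee_rot: [2.058, 2.366, 0.011]
contact_force: [13.9, 3.0, -6.2]
width: 0.0181
```

carry_out(
  targets=[
    {"dx": 0, "dy": 0, "dz": 0, "twist": 0, "hand": 1},
    {"dx": 0, "dy": 0, "dz": 0, "twist": 0, "hand": 1},
    {"dx": 0, "dy": 0, "dz": 0, "twist": 0, "hand": 1},
    {"dx": 0, "dy": 0, "dz": 0, "twist": 0, "hand": 1},
    {"dx": 0, "dy": 0, "dz": 0, "twist": 0, "hand": 1},
  ],
)

```text
time: 16.18
tcp_pos: [0.4141, 0.0828, 0.2901]
ee_rot: [2.058, 2.366, 0.011]
contact_force: [14.6, 3.8, -6.1]
width: 0.018
```

carry_out(
  targets=[
    {"dx": 0, "dy": 0.002, "dz": 0, "twist": 0, "hand": 1},
    {"dx": 0, "dy": 0.002, "dz": 0, "twist": 0, "hand": 1},
    {"dx": 0, "dy": 0.002, "dz": 0, "twist": 0, "hand": 1},
    {"dx": 0, "dy": 0.002, "dz": 0, "twist": 0, "hand": 1},
    {"dx": 0, "dy": 0, "dz": 0, "twist": 0, "hand": 1},
  ],
)

```text
time: 16.6
tcp_pos: [0.4171, 0.0832, 0.2888]
ee_rot: [-2.061, -2.37, 0.001]
contact_force: [-0.2, -0.1, -2.2]
width: 0.0181
```

Run:
```python
from h import *
go([.4141,.0828,.2885],7.9)
```

```text
t 16.6 tcp [0.4171 0.0832 0.2888] tooly yaw 7.97 z [-0.001 -0.    -1.   ] F [-0.22 -0.14 -2.21] w 0.0181
d [ 0.0001 -0.003   0.0003] n rows 0.1 twist 0.07
```

carry_out(
  targets=[
    {"dx": 0, "dy": 0.003, "dz": 0, "twist": 0, "hand": 1},
    {"dx": 0, "dy": 0.003, "dz": 0, "twist": 0, "hand": 1},
    {"dx": 0, "dy": 0, "dz": 0, "twist": 0, "hand": 1},
    {"dx": 0, "dy": 0, "dz": 0, "twist": 0, "hand": 1},
  ],
)

```text
time: 16.93
tcp_pos: [0.4235, 0.084, 0.2889]
ee_rot: [-2.062, -2.37, 0.0]
contact_force: [0.4, -0.0, -1.5]
width: 0.0181
```

Run:
```python
from h import *
go([.4141,.0828,.2885],7.9)
for n in('side','scene'): cv2.imwrite('pics/%s8.png'%n,robot.capture(n))
crop(cv2.imread('pics/scene8.png'),280,210,330,260,8,'pics/a8.png');crop(cv2.imread('pics/side8.png'),260,120,310,170,8,'pics/b8.png')
cv2.imwrite('pics/c9.png',np.hstack([cv2.imread('pics/a8.png'),cv2.imread('pics/b8.png')]))
```

```text
t 16.93 tcp [0.4235 0.084  0.2889] tooly yaw 7.97 z [-0.  0. -1.] F [ 0.45 -0.02 -1.53] w 0.0181
d [ 0.0001 -0.0095  0.0004] n rows 0.2 twist 0.07
```

View pics/c9.png

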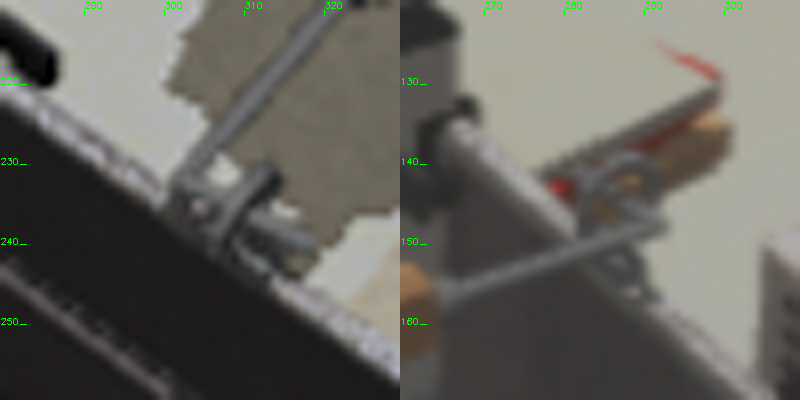

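The finger is centred in the ring and unloaded. I'll withdraw along its axis.

carry_out(
  targets=[
    {"dx": -0.008, "dy": 0.0012, "dz": 0, "twist": 0, "hand": 1},
    {"dx": -0.008, "dy": 0.0012, "dz": 0, "twist": 0, "hand": 1},
    {"dx": -0.008, "dy": 0.0012, "dz": 0, "twist": 0, "hand": 1},
    {"dx": 0, "dy": 0, "dz": 0, "twist": 0, "hand": 1},
  ],
)

```text
time: 17.37
tcp_pos: [0.431, 0.0592, 0.289]
ee_rot: [2.064, 2.368, -0.0]
contact_force: [-0.8, 0.5, -1.1]
width: 0.0178
```

carry_out(
  targets=[
    {"dx": -0.008, "dy": 0.0012, "dz": 0, "twist": 0, "hand": 1},
    {"dx": -0.008, "dy": 0.0012, "dz": 0, "twist": 0, "hand": 1},
    {"dx": -0.006, "dy": 0.001, "dz": 0, "twist": 0, "hand": 1},
    {"dx": 0, "dy": 0, "dz": 0, "twist": 0, "hand": 1},
    {"dx": 0, "dy": 0, "dz": 0, "twist": 0, "hand": 1},
  ],
)

```text
time: 17.78
tcp_pos: [0.4369, 0.0391, 0.289]
ee_rot: [-2.063, -2.369, -0.0]
contact_force: [-0.6, -0.4, -1.5]
width: 0.0178
```

Run:
```python
from h import *
go([.4141,.0828,.2885],7.9)
for n in('side','scene'): cv2.imwrite('pics/%s9.png'%n,robot.capture(n))
crop(cv2.imread('pics/scene9.png'),270,190,330,250,8,'pics/a8.png');crop(cv2.imread('pics/side9.png'),255,120,305,180,8,'pics/b8.png')
cv2.imwrite('pics/c10.png',np.hstack([cv2.imread('pics/a8.png')[:400],cv2.imread('pics/b8.png')[:400,:320]]))
```

```text
t 17.78 tcp [0.4369 0.0391 0.289 ] tooly yaw 7.92 z [-0.  0. -1.] F [-0.59 -0.38 -1.48] w 0.0178
d [ 0.0464 -0.0166  0.0005] n rows 1.2 twist 0.02
```

View pics/c10.png

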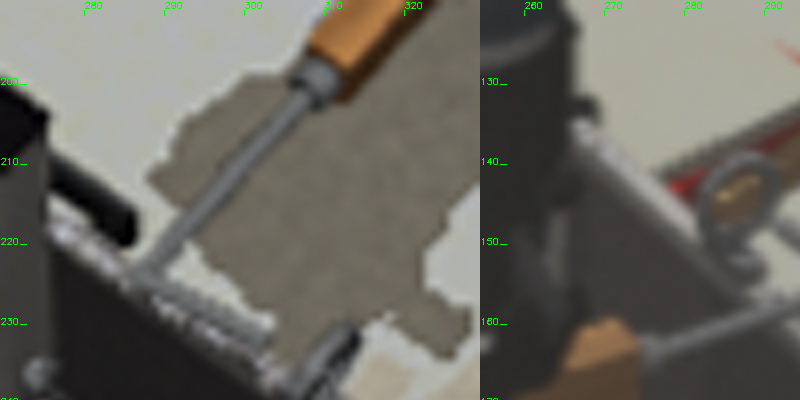

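The hook is clear of the ring (finger tip at scene (301,230), ring at (310,235)). I'll lift and carry the pole to the clear area on the right.

carry_out(
  targets=[
    {"dx": 0, "dy": 0, "dz": -0.02, "twist": 0, "hand": 1},
    {"dx": 0, "dy": 0, "dz": -0.03, "twist": 0, "hand": 1},
    {"dx": 0, "dy": 0, "dz": -0.01, "twist": 0, "hand": 1},
    {"dx": -0.01, "dy": 0, "dz": 0, "twist": 0, "hand": 1},
    {"dx": -0.025, "dy": 0, "dz": 0, "twist": 0, "hand": 1},
  ],
)

```text
time: 18.3
tcp_pos: [0.442, 0.006, 0.3495]
ee_rot: [2.056, 2.375, 0.003]
contact_force: [-0.1, -0.6, -2.7]
width: 0.0181
```

carry_out(
  targets=[
    {"dx": -0.035, "dy": 0, "dz": 0, "twist": 0, "hand": 1},
    {"dx": -0.035, "dy": 0, "dz": 0, "twist": 0, "hand": 1},
    {"dx": -0.035, "dy": 0, "dz": 0, "twist": 0, "hand": 1},
    {"dx": -0.035, "dy": 0, "dz": 0, "twist": 0, "hand": 1},
    {"dx": -0.035, "dy": 0, "dz": 0, "twist": 0, "hand": 1},
  ],
)

```text
time: 18.72
tcp_pos: [0.4654, -0.1705, 0.3478]
ee_rot: [-2.061, -2.37, 0.001]
contact_force: [1.0, 0.2, -1.8]
width: 0.0179
```

carry_out(
  targets=[
    {"dx": -0.035, "dy": 0, "dz": 0, "twist": 0, "hand": 1},
    {"dx": -0.035, "dy": 0, "dz": 0, "twist": 0, "hand": 1},
    {"dx": -0.035, "dy": 0, "dz": 0, "twist": 0, "hand": 1},
    {"dx": -0.02, "dy": 0, "dz": 0, "twist": 0, "hand": 1},
    {"dx": 0, "dy": 0, "dz": 0, "twist": 0, "hand": 1},
  ],
)

```text
time: 19.13
tcp_pos: [0.4827, -0.2968, 0.3461]
ee_rot: [-2.065, -2.364, 0.003]
contact_force: [-0.2, -0.0, -1.7]
width: 0.018
```

Run:
```python
from h import *
go([.475,-.31,.0036],7.9)
```

```text
t 19.13 tcp [ 0.4827 -0.2968  0.3461] tooly yaw 7.72 z [-0.003  0.    -1.   ] F [-0.18 -0.02 -1.74] w 0.018
d [-0.0122 -0.0085  0.3425] n rows 8.2 twist -0.18
```

carry_out(
  targets=[
    {"dx": 0, "dy": 0, "dz": 0.02, "twist": 0, "hand": 1},
    {"dx": 0, "dy": 0, "dz": 0.035, "twist": 0, "hand": 1},
    {"dx": 0, "dy": 0, "dz": 0.035, "twist": 0, "hand": 1},
    {"dx": 0, "dy": 0, "dz": 0.035, "twist": 0, "hand": 1},
    {"dx": 0, "dy": 0, "dz": 0.035, "twist": 0, "hand": 1},
  ],
)

```text
time: 19.55
tcp_pos: [0.4824, -0.2915, 0.1866]
ee_rot: [-2.06, -2.371, -0.0]
contact_force: [-0.3, -0.3, -0.9]
width: 0.0179
```

carry_out(
  targets=[
    {"dx": 0, "dy": 0, "dz": 0.035, "twist": 0, "hand": 1},
    {"dx": 0, "dy": 0, "dz": 0.035, "twist": 0, "hand": 1},
    {"dx": 0, "dy": 0, "dz": 0.035, "twist": 0, "hand": 1},
    {"dx": 0, "dy": 0, "dz": 0.025, "twist": 0, "hand": 1},
    {"dx": 0, "dy": 0, "dz": 0.01, "twist": 0, "hand": 1},
  ],
)

```text
time: 19.97
tcp_pos: [0.4795, -0.2892, 0.044]
ee_rot: [-2.055, -2.365, 0.001]
contact_force: [-0.6, 0.3, -1.2]
width: 0.018
```

carry_out(
  targets=[
    {"dx": 0, "dy": 0, "dz": 0, "twist": 0, "hand": 1},
    {"dx": 0, "dy": 0, "dz": 0, "twist": 0, "hand": 1},
    {"dx": 0, "dy": 0, "dz": 0, "twist": 0, "hand": 1},
  ],
)

```text
time: 20.22
tcp_pos: [0.4846, -0.2932, 0.0508]
ee_rot: [2.059, 2.368, 0.0]
contact_force: [0.5, -0.1, -1.1]
width: 0.0177
```

Run:
```python
from h import *
go([.475,-.31,.0036],7.9)
```

```text
t 20.22 tcp [ 0.4846 -0.2932  0.0508] tooly yaw 7.98 z [ 0.003 -0.002 -1.   ] F [ 0.46 -0.07 -1.07] w 0.0177
d [-0.0152 -0.0119  0.0473] n rows 1.2 twist 0.08
```

carry_out(
  targets=[
    {"dx": 0, "dy": 0, "dz": 0.015, "twist": 0, "hand": 1},
    {"dx": 0, "dy": 0, "dz": 0.015, "twist": 0, "hand": 1},
    {"dx": 0, "dy": 0, "dz": 0.01, "twist": 0, "hand": 1},
    {"dx": 0, "dy": 0, "dz": 0, "twist": 0, "hand": 1},
    {"dx": 0, "dy": 0, "dz": 0, "twist": 0, "hand": 1},
  ],
)

```text
time: 20.63
tcp_pos: [0.4836, -0.2924, 0.0097]
ee_rot: [2.061, 2.37, 0.0]
contact_force: [-0.8, 0.2, -1.0]
width: 0.0177
```

carry_out(
  targets=[
    {"dx": 0, "dy": 0, "dz": 0.002, "twist": 0, "hand": 1},
    {"dx": 0, "dy": 0, "dz": 0.002, "twist": 0, "hand": 1},
    {"dx": 0, "dy": 0, "dz": 0, "twist": 0, "hand": 1},
    {"dx": 0, "dy": 0, "dz": 0, "twist": 0, "hand": 1},
  ],
)

```text
time: 20.97
tcp_pos: [0.4835, -0.2924, 0.0053]
ee_rot: [2.061, 2.37, 0.0]
contact_force: [0.3, 0.2, -1.1]
width: 0.0181
```

carry_out(
  targets=[
    {"dx": 0, "dy": 0, "dz": 0.001, "twist": 0, "hand": 1},
    {"dx": 0, "dy": 0, "dz": 0.0005, "twist": 0, "hand": 1},
    {"dx": 0, "dy": 0, "dz": 0, "twist": 0, "hand": 1},
  ],
)

```text
time: 21.22
tcp_pos: [0.4834, -0.2924, 0.0037]
ee_rot: [2.061, 2.37, 0.0]
contact_force: [-0.1, -0.5, 0.6]
width: 0.0181
```

carry_out(
  targets=[
    {"dx": 0, "dy": 0, "dz": 0.0005, "twist": 0, "hand": 1},
    {"dx": 0, "dy": 0, "dz": 0, "twist": 0, "hand": 1},
    {"dx": 0, "dy": 0, "dz": 0, "twist": 0, "hand": 1},
  ],
)

```text
time: 21.47
tcp_pos: [0.4834, -0.2924, 0.0037]
ee_rot: [2.061, 2.37, 0.0]
contact_force: [-2.4, 1.2, 5.0]
width: 0.0179
```

The pole is on the bench. Releasing it.

carry_out(
  targets=[
    {"dx": 0, "dy": 0, "dz": 0, "twist": 0, "hand": 0.6},
    {"dx": 0, "dy": 0, "dz": 0, "twist": 0, "hand": 0.4},
    {"dx": 0, "dy": 0, "dz": 0, "twist": 0, "hand": 0.2},
    {"dx": 0, "dy": 0, "dz": 0, "twist": 0, "hand": 0.1},
    {"dx": 0, "dy": 0, "dz": 0, "twist": 0, "hand": 0},
  ],
)

```text
time: 21.88
tcp_pos: [0.4832, -0.2923, 0.0028]
ee_rot: [-2.062, -2.37, -0.0]
contact_force: [-0.3, -0.6, -0.3]
width: 0.0773
```

carry_out(
  targets=[
    {"dx": 0, "dy": 0, "dz": 0, "twist": 0, "hand": 0},
    {"dx": 0, "dy": 0, "dz": 0, "twist": 0, "hand": 0},
    {"dx": 0, "dy": 0, "dz": -0.01, "twist": 0, "hand": 0},
    {"dx": 0, "dy": 0, "dz": -0.02, "twist": 0, "hand": 0},
    {"dx": 0, "dy": 0, "dz": -0.03, "twist": 0, "hand": 0},
  ],
)

```text
time: 22.3
tcp_pos: [0.4813, -0.2907, 0.0618]
ee_rot: [-2.058, -2.366, 0.0]
contact_force: [-0.1, -0.6, -1.1]
width: 0.0851
```

carry_out(
  targets=[
    {"dx": 0, "dy": 0, "dz": -0.03, "twist": 0, "hand": 0},
    {"dx": 0, "dy": 0, "dz": -0.03, "twist": 0, "hand": 0},
    {"dx": 0, "dy": 0, "dz": -0.03, "twist": 0, "hand": 0},
    {"dx": 0, "dy": 0, "dz": 0, "twist": 0, "hand": 0},
    {"dx": 0, "dy": 0, "dz": 0, "twist": 0, "hand": 0},
  ],
)

```text
time: 22.72
tcp_pos: [0.4849, -0.2935, 0.156]
ee_rot: [2.058, 2.366, 0.001]
contact_force: [-0.2, 0.1, 0.2]
width: 0.0852
```

Run:
```python
from h import *
go([.475,-.31,.0036],7.9)
for n in('side','scene'): cv2.imwrite('pics/%s10.png'%n,robot.capture(n))
```

```text
t 22.72 tcp [ 0.4849 -0.2935  0.156 ] tooly yaw 7.98 z [ 0.005 -0.003 -1.   ] F [-0.22  0.12  0.17] w 0.0852
d [-0.0144 -0.0127  0.1524] n rows 3.7 twist 0.08
```

View pics/side10.png

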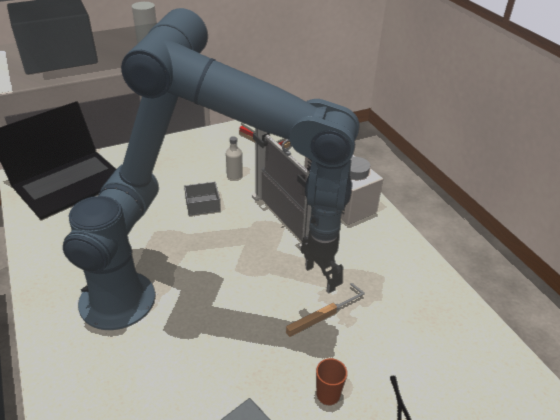

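View pics/scene10.png

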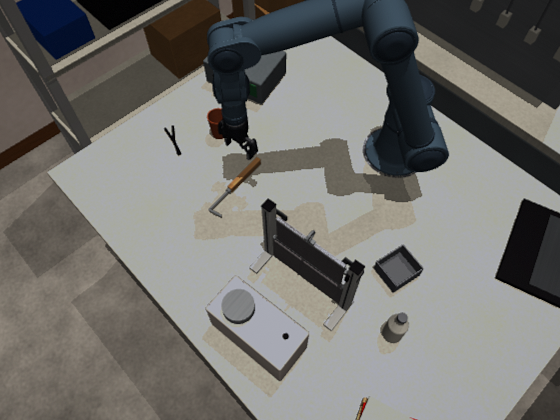

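The pole lies flat and released (scene (212–260,160–210)), the flap is still shut, and the cup, bin and bottle look unmoved. I'll do one numeric check of the lean, then hand in.

Run:
```python
from h import *
cs,cd=cal('scene'),cal('side')
X,e=tri([cs,cd],[(309.5,234.5),(286.6,144.9)]);d=X-np.array([.5827,.1296,.13]);a=.1387
lx=np.cos(a)*d[0]+np.sin(a)*d[1];print(X.round(4),e.round(2),'lean',np.arctan2(lx,d[2]).round(3))
crop(cv2.imread('pics/scene10.png'),280,210,330,260,8,'pics/a11.png')
s=robot.read_state();print(s['time'],s['joint_vel'].round(3),s['contact_force'].round(1))
robot.hand_in()
```

```text
[0.586  0.1261 0.303 ] [ 0.15 -0.04  0.17  0.04] lean 0.016
22.8167 [ 0.     0.019 -0.028 -0.003 -0.    -0.   ] [ 0.4  0.9 -0.9]
the job is handed in; nothing more can be done
```

I picked up the pole, hooked the eye and pulled the flap shut. The catch snapped in at about 8 N. I then held the pull for over a second, unhooked the pole, laid it flat on the bench and released it. The job was handed in at 22.8 s of the 72 s allowed; it reports no verdict, so everything below is from my own readings.

- **Pull:** the wrist sensor showed about 15–16 N during the hold, with a 4–5 N part acting on the hook vertically. The highest reading was about 16.5 N, so it stayed well under 30 N, though I only read the force at the end of each move.
- **Flap:** it measured a lean of about 0.016 rad from ring positions marked by hand before the hook was fully withdrawn. The hook position during the hold gave about 0.025. Both are below 0.08, and the final pictures show the flap still shut.
- **Pole:** the final pictures show it flat, clear of the screen and out of the gripper.
- **Other objects:** the bottle, bin and cup look unmoved in those pictures, but I did not measure them.

One early move call was refused for missing fields and had no effect. No other check failed or disagreed.

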